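# Put together the two buildings of an architectural model

## Task

Assemble the two buildings of the site model on their dark wooden footing plates. On the rectangular footing build the tower: the solid cork podium first, then the open plywood storeys on the podium, and the white lantern with the spire on top of those, each centred on what is below and with its long side along the long side of the footing; on the round footing set the plywood drum and put the white dome on the drum, both centred. Leave the strip of model trees standing where it is.

Things in the scene. Friction and masses are not known exactly. Their poses are not given: they have to be found in the camera images.
- square_footing: Rectangular dark wooden plate fixed to the table, 104 (its x) by 80 (its y) by 10 mm thick; origin at the centre of its underside, on the table, z up. The tower stands on its top face, 10 mm above the origin. It is the same at a half turn.
- round_footing: Round dark wooden plate fixed to the table, 90 mm across and 10 mm thick; origin at the centre of its underside, on the table, z up. The drum stands on its top face, 10 mm above the origin.
- podium_mid (a point): Centre of the loose cork podium, a solid brown block 84 (its x) by 60 (its y) by 40 mm high with dark window slits on its long sides, about 0.13 kg; the point is half-way up, 20 mm above the underside. Stands upright on the table at the start; easily gripped across its 60 mm width.
- storeys_mid (a point): Centre of the loose plywood storeys, four thin floors on columns round a grey core, 60 (its x) by 46 (its y) by 45 mm high, about 0.09 kg; it handles like a solid block with flat sides and flat top. The point is half-way up, 22.5 mm above the underside. Stands upright at the start; grip across its 46 mm width.
- lantern_mid (a point): The loose white lantern with spire: a straight-sided block 40 (its x) by 32 (its y) by 50 mm high with metal ribs, and on it a narrow stepped spire up to 80 mm above the underside; about 0.07 kg. The point is on its vertical axis, 40 mm above the underside (half of the whole height, 10 mm below the top of the straight-sided block). Stands upright at the start; grip across the 32 mm width of the block.
- drum_mid (a point): Centre of the loose plywood drum, a round ring of columns between two discs, 64 mm across and 40 mm high, about 0.10 kg; it handles like a solid cylinder with a flat top. The point is half-way up, 20 mm above the underside. Stands upright at the start.
- dome_mid (a point): The loose white dome: round, 52 mm across, with straight sides for the lower 30 mm and a rounded cap up to 48 mm above the underside; about 0.06 kg. The point is on its axis, 24 mm above the underside. Stands upright at the start.
- trees: Loose cardboard strip 30 (its x) by 130 (its y) by 6 mm carrying a row of four green model trees, up to about 60 mm high; origin at the centre of its underside. To be left alone.
Not all that is in view belongs to the job. What is shaped like the part that bears podium_mid but yellow is not meant. What is shaped like the round_footing but red is not meant.

How it is judged:
By the outcome, as a careful person would: the job done as asked, in the order asked, and still so for the second after the job is handed in, with the robot touching nothing.
It also fails if it takes over 144 s, if anything falls off the work surface, if the arm or the gripper's body presses on something with over 40 N, if the wrist force passes 120 N, or if a joint passes its speed limit or range.

## Robot

A 7-joint arm with a two-finger parallel gripper is mounted at the origin on the work surface. World frame = base frame: x ahead of the robot, y to its left, z up, the work surface at z = 0. Lengths are in m, angles in rad, forces in N, time in s.
With the tool pointing down it reaches from about 0.4 to 0.85 m from the base axis. Payload 6.9 kg.
Tool frame: the origin (TCP) lies between the finger pads; the fingertips stand 19 mm ahead of it and the grasp point (between the pads) is the TCP (r.nose_length is the distance from the TCP to the fingertips, in m); x points along the fingers, y is the direction in which the jaws open and shut, and the axes are right-handed (so a half turn about x gives the same grasp; the last joint's range is limited). The gripper opens to 85 mm and grips with 20 to 120 N. Pads are 22 mm wide; open, the fingers measure 114 mm over their backs; the gripper's body (76 mm by 85 mm) begins 54 mm behind the grasp point. The pads swing forward as they close: fully open they stand 13 mm farther back than shut.
Start: joints at [1.262, 0.507, -0.238, 1.5, 0.126, 1.149, -0.155], TCP at [0.252, -0.572, 0.25] pointing down, gripper open.
Joint ranges: [-3.08, 3.08], [-0.24, 2.05], [-1.43, 1.35], [0, 2.5], [-1.52, 4.66], [0.17, 1.96], [-2.89, 2.89]. Speed limits (rad/s): [2.39, 2.39, 3.14, 3.14, 3.14, 3.14, 3.14].

## Interface

Orientations are given as [roll, pitch, yaw] about the fixed x, y, z axes, in that order (R = Rz(yaw) Ry(pitch) Rx(roll)).
In Python, from station import r, cams, order gives the robot as it stands. The module is installed in compiled form; this text tells all that it offers.
- The arm moves only by the shell command python3 -m creep 'ROWS' [OPENING]. ROWS is JSON, a list of rows, each an object with "travel": the shift along the tool's x, y, z in cm, a list of three; "roll": the turn about the tool's x in degrees. In form: [{"travel": [dx, dy, dz], "roll": roll}, ...]. A call has 1 to 12 rows; each row is the pose to reach, as a shift and turn from the pose commanded when the call began, along the tool's axes at that moment; what a row does not reach only later rows make up. A row lasts 1/10 s, in which the tool goes at most 50 mm and 8.59 degrees, less where a joint would pass 70% of its speed; a pose out of reach is approached as far as the arm can. A call with a gripper value outside its range is refused whole. OPENING is the finger opening in cm, from 0 to 8.54, set as the call begins (- or left out, the last holds). The fingers move at their own pace and stop on an object; the grip force is fixed at half the most. Time passes only in rows, so rows that repeat a pose let the fingers close. It gives the time, the measured TCP pose, the force and the opening at its end, in the units of the state.
- r.get_obs(): the state, without advancing time (a new reading comes with each control period).
- cams.camera(name): name is "scene" or "side" or "wrist"; returns the picture (400x640x3 uint8, red, green, blue); there is no depth.
- cams.camera_model(name): a dict with "camera_matrix" (3x3 intrinsics, pixels), "rvec" (rotation vector, rad) and "tvec" (3), from world to camera coordinates, as OpenCV has them. Camera axes: x right, y down, z forward; pixel columns grow to the right and rows downward; lengths in m; the calibration is good to about 2 mm. A picture is of the moment at which its call begins: read the wrist's pose just before it. camera_model takes no time and is no camera call; for the wrist camera it gives the pose at the moment of the call.
- order.job_done(): hands the job in, once; it reports no verdict.
The state is a dict: "time_s": time; "joint_positions": joint angles; "joint_vel": joint speeds; "joint_torque": joint torques, N m; "tool_pos": TCP position; "orientation": TCP orientation; "contact_force": force on the tool from outside, world axes, zero at the start; "moment": the same for the moment, N m; "width": finger opening in m.
Only numpy, scipy, OpenCV 4.12 (cv2) and the standard library are available. Lean on these libraries where they do the work, as an engineer would, in place of code of your own. Each camera call takes 0.05 s, during which the arm holds its last target.

## Working session

There is one attempt and no reset: what is moved stays moved. The work goes in short steps, Python scripts to look and compute and a shell command to move; the robot and the scene stay as the last step left them, time stands still between calls to the robot, and variables do not carry over. Pictures are saved under pics/ and viewed, and the job is handed in when it is done.

```bash
mkdir -p pics; python3 - <<'E'
from station import r,cams
import cv2,numpy as np
print(r.get_obs()); print(r.nose_length)
for n in("scene","side","wrist"):
    m=cams.camera_model(n);print(n,m)
    cv2.imwrite(f"pics/{n}0.png",cams.camera(n)[:,:,::-1])
E
```

```text
{'time_s': 0.0, 'joint_positions': array([ 1.2614556 ,  0.50833736, -0.23752667,  1.50112653,  0.12570745,
        1.14889341, -0.15478098]), 'joint_vel': array([-0.00075129, -0.00019871, -0.00011005, -0.00040938, -0.00024383,
       -0.0009614 , -0.00020961]), 'joint_torque': array([-8.67560539e-04, -6.20606589e+01, -2.18684211e+00, -2.49659640e+01,
        1.27096291e-02,  1.20574437e-02, -2.76722585e-05]), 'tool_pos': array([ 0.25164403, -0.57159515,  0.24943218]), 'orientation': array([-1.54945022,  1.56902208,  2.00702346]), 'contact_force': array([-0.82694277,  0.18718582,  0.39597294]), 'moment': array([-0.01176593, -0.01109139,  0.0230504 ]), 'width': 0.08544994441299522}
0.019
scene {'camera_matrix': array([[395.5318378 ,   0.        , 330.15254372],
       [  0.        , 395.5318378 , 204.94846108],
       [  0.        ,   0.        ,   1.        ]]), 'rvec': array([ 1.64334686,  1.78716221, -0.85132337]), 'tvec': array([-0.05008824, -0.27792947,  1.48589224])}
side {'camera_matrix': array([[484.61816724,   0.        , 318.72306329],
       [  0.        , 484.61816724, 198.01765997],
       [  0.        ,   0.        ,   1.        ]]), 'rvec': array([ 1.01910413, -2.28822472,  1.19296955]), 'tvec': array([0.41721721, 0.20835605, 1.13023625])}
wrist {'camera_matrix': array([[278.19683044,   0.        , 324.52227532],
       [  0.        , 278.19683044, 200.02454024],
       [  0.        ,   0.        ,   1.        ]]), 'rvec': array([-2.42285635,  1.58081359,  0.2297428 ]), 'tvec': array([-0.62550454, -0.03647631,  0.37979228])}
```

View pics/scene0.png

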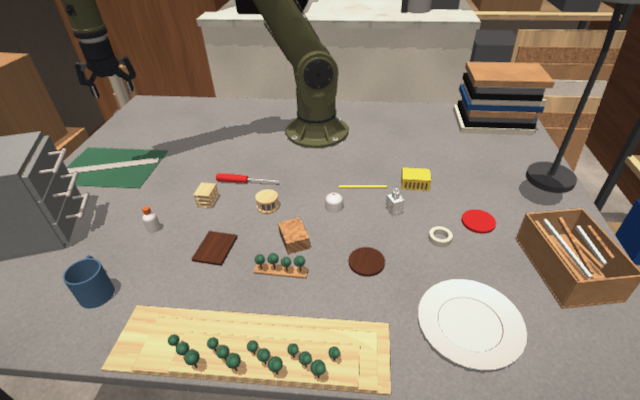

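View pics/side0.png

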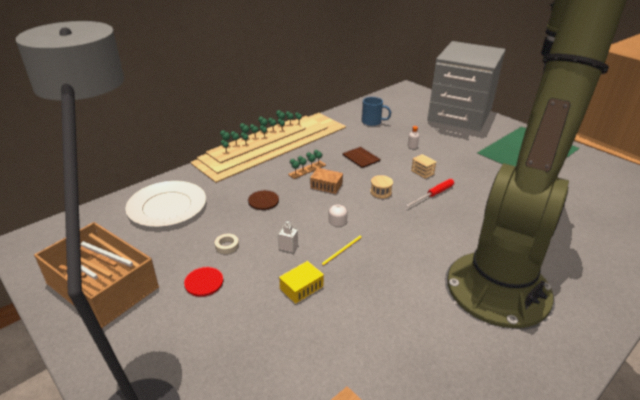

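View pics/wrist0.png

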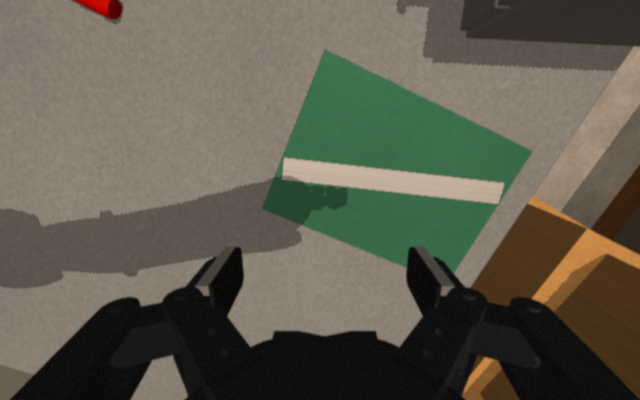

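```bash
cat > h.py <<'E'
from station import r,cams,order
import cv2,numpy as np
from scipy.spatial.transform import Rotation as Rot
def model(n):
    m=cams.camera_model(n); return m["camera_matrix"],cv2.Rodrigues(m["rvec"])[0],m["tvec"].reshape(3)
def ray(M,uv,z):
    K,R,t=M; d=R.T@np.linalg.inv(K)@np.array([uv[0],uv[1],1.]); c=-R.T@t
    return c+d*(z-c[2])/d[2]
def proj(M,P):
    K,R,t=M; q=(np.atleast_2d(P)@R.T+t)@K.T; return q[:,:2]/q[:,2:]
def tool():
    o=r.get_obs(); return o["tool_pos"],Rot.from_euler("xyz",o["orientation"]).as_matrix(),o
def delta(target,yaw=None):
    """travel (cm, tool axes) to reach world target; world yaw of tool y axis mod pi"""
    p,R,o=tool(); d=R.T@(np.array(target)-p)*100
    y=np.degrees(np.arctan2(R[1,1],R[0,1]))
    out=[np.round(d,2),"jaw yaw",round(y,2)]
    if yaw is not None:
        e=(yaw-y+90)%180-90   # world ccw turn
        out+=["roll",round(-e if R[2,0]<0 else e,2)]
    return out
def snap(n,f,crop=None,scale=1):
    M=model(n); im=cams.camera(n)[:,:,::-1].copy()
    np.savez(f"pics/{f}.npz",im=im,K=M[0],R=M[1],t=M[2])
    v=im if crop is None else im[crop[1]:crop[3],crop[0]:crop[2]]
    if scale!=1: v=cv2.resize(v,None,fx=scale,fy=scale,interpolation=cv2.INTER_CUBIC)
    cv2.imwrite(f"pics/{f}.png",v); return M
def load(f):
    d=np.load(f"pics/{f}.npz"); return d["im"],(d["K"],d["R"],d["t"])
E
python3 - <<'E'
from h import *
M=model("scene")
for n,uv,z in [("rectfoot",(215,247),.01),("roundfoot",(367,261),.01),("podium",(294,228),.04),("storeys",(207,188),.045),("lantern",(396,195),.05),("drum",(267,198),.04),("dome",(334,195),.045),("trees",(281,271),.005),("yellow",(416,175),.04),("red",(479,221),.01)]:
    print(n,ray(M,uv,z).round(3))
p,R,o=tool();print(R.round(3))
S=model("wrist");print("wristcam",-S[1].T@S[2],S[1].round(2))
E
```

```text
rectfoot [ 0.629 -0.189  0.01 ]
roundfoot [0.647 0.2   0.01 ]
podium [0.575 0.01  0.04 ]
storeys [ 0.431 -0.269  0.045]
lantern [0.431 0.275 0.05 ]
drum [ 0.458 -0.086  0.04 ]
dome [0.437 0.102 0.045]
trees [ 0.691 -0.006  0.005]
yellow [0.317 0.339 0.04 ]
red [0.479 0.5   0.01 ]
[[-0.001  0.403 -0.915]
 [ 0.001 -0.915 -0.403]
 [-1.    -0.001  0.   ]]
wristcam [ 0.31844682 -0.54374399  0.37402556] [[ 0.4  -0.92 -0.  ]
 [-0.88 -0.39  0.28]
 [-0.26 -0.11 -0.96]]
```

```bash
python3 - <<'E'
from h import *
print(delta([.47,-.12,.27],-90), delta([.47,.18,.27],-90))
E
```

```text
[array([ -1.99, -32.54, -38.19]), 'jaw yaw', np.float64(-66.23), 'roll', np.float64(23.77)] [array([ -1.96, -60.  , -50.28]), 'jaw yaw', np.float64(-66.23), 'roll', np.float64(23.77)]
```

```bash
R='{"travel":[-2,-32.5,-38.2],"roll":23.8}'; python3 -m creep '[{"travel":[-2,-32.5,-38.2],"roll":23.8},{"travel":[-2,-32.5,-38.2],"roll":23.8},{"travel":[-2,-32.5,-38.2],"roll":23.8},{"travel":[-2,-32.5,-38.2],"roll":23.8},{"travel":[-2,-32.5,-38.2],"roll":23.8},{"travel":[-2,-32.5,-38.2],"roll":23.8},{"travel":[-2,-32.5,-38.2],"roll":23.8},{"travel":[-2,-32.5,-38.2],"roll":23.8},{"travel":[-2,-32.5,-38.2],"roll":23.8},{"travel":[-2,-32.5,-38.2],"roll":23.8},{"travel":[-2,-32.5,-38.2],"roll":23.8},{"travel":[-2,-32.5,-38.2],"roll":23.8}]'
```

```text
time_s: 1.35
tool_pos: [0.4708, -0.1193, 0.2701]
orientation: [-0.571, 1.57, 2.574]
contact_force: [-0.6, -0.7, -0.1]
width: 0.0851
```

```bash
python3 - <<'E'
from h import *
print(delta([.47,-.12,.27],-90))
snap("wrist","w1")
E
```

```text
[array([0.01, 0.07, 0.08]), 'jaw yaw', np.float64(-89.82), 'roll', np.float64(0.18)]
```

View pics/w1.png

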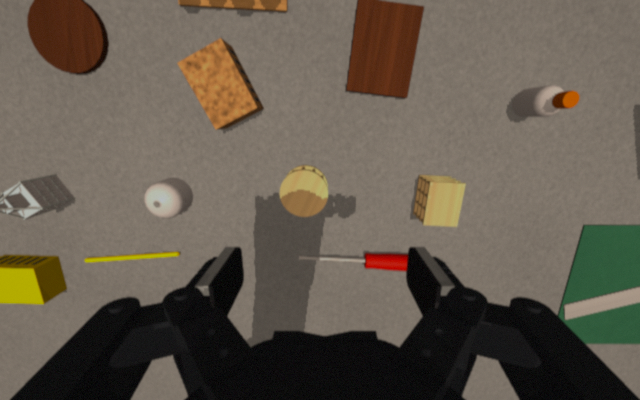

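```bash
python3 -m creep '[{"travel":[0,-25,-6],"roll":0},{"travel":[0,-25,-6],"roll":0},{"travel":[0,-25,-6],"roll":0},{"travel":[0,-25,-6],"roll":0},{"travel":[0,-25,-6],"roll":0},{"travel":[0,-25,-6],"roll":0},{"travel":[0,-25,-6],"roll":0},{"travel":[0,-25,-6],"roll":0}]'
python3 - <<'E'
from h import *
snap("wrist","w2")
print(r.get_obs()["joint_vel"].round(3))
E
```

```text
time_s: 2.2
tool_pos: [0.5307, 0.1264, 0.2699]
orientation: [1.135, 1.569, -2.01]
contact_force: [-0.3, -0.4, -0.3]
width: 0.0853
[ 0.006 -0.004 -0.006 -0.    -0.003 -0.002 -0.006]
```

View pics/w2.png

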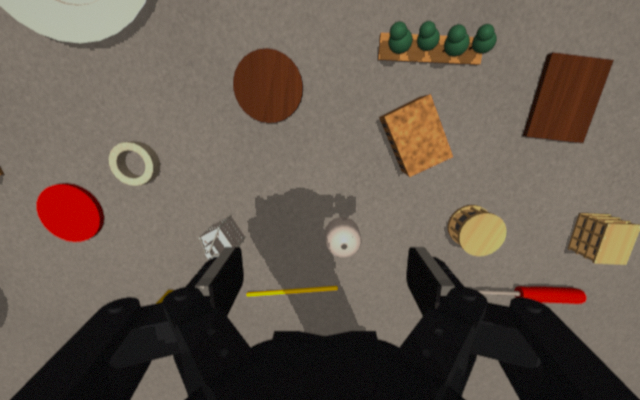

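```bash
cat > fit.py <<'E'
from h import *
from scipy.optimize import minimize
def box(a,b,z0,z1):
    return np.array([[sx*a/2,sy*b/2,z] for sx in(-1,1) for sy in(-1,1) for z in(z0,z1)])
def cyl(d,z0,z1,n=40):
    t=np.linspace(0,2*np.pi,n,endpoint=False)
    return np.array([[d/2*np.cos(a),d/2*np.sin(a),z] for a in t for z in(z0,z1)])
SH={"square":box(.104,.08,0,.01),"round":cyl(.09,0,.01),"podium":box(.084,.06,0,.04),"storeys":box(.06,.046,0,.045),
"lantern":np.vstack([box(.04,.032,0,.05),[[0,0,.08]]]),"drum":cyl(.064,0,.04),
"dome":np.vstack([cyl(.052,0,.03)]+[cyl(.052*np.cos(a),.03+.018*np.sin(a),.03+.018*np.sin(a)) for a in(.3,.6,.9,1.2,1.5)])}
def hull(n,p,M):
    c,s=np.cos(p[2]),np.sin(p[2]); P=SH[n].copy()
    P[:,:2]=P[:,:2]@np.array([[c,s],[-s,c]])+p[:2]; P[:,2]+=p[3] if len(p)>3 else 0
    return cv2.convexHull(proj(M,P).astype(np.float32)).reshape(-1,2)
def render(h,shape,o,S=4):
    m=np.zeros((shape[0]*S,shape[1]*S),np.uint8)
    cv2.fillPoly(m,[np.round(((h-o+.5)*S-.5)*16).astype(np.int32)],255,shift=4)
    return cv2.resize(m,(shape[1],shape[0]),interpolation=cv2.INTER_AREA)/255.
def fit(n,p0,f,zoff=0.,color=None,pad=14,out=None):
    im,M=load(f); p0=np.array(p0,float)
    h=hull(n,[*p0,zoff],M); lo=np.maximum(np.floor(h.min(0)-pad),0).astype(int); hi=np.minimum(np.ceil(h.max(0)+pad),[639,399]).astype(int)
    cr=im[lo[1]:hi[1],lo[0]:hi[0]].copy(); o=lo.astype(float)
    if color is None:
        m=render(h,cr.shape,o); g=np.full(cr.shape[:2],cv2.GC_BGD,np.uint8)
        k=np.ones((3,3),np.uint8); b=(m>.5).astype(np.uint8)
        g[cv2.dilate(b,k,iterations=6)>0]=cv2.GC_PR_BGD; g[b>0]=cv2.GC_PR_FGD; g[cv2.erode(b,k,iterations=6)>0]=cv2.GC_FGD
        cv2.grabCut(cr,g,None,np.zeros((1,65)),np.zeros((1,65)),5,cv2.GC_INIT_WITH_MASK)
        T=((g==1)|(g==3)).astype(float)
    else: T=color(cr).astype(float)
    def cost(p): return ((render(hull(n,[*p,zoff],M),cr.shape,o)-T)**2).sum()
    best=None
    for dy in ([0] if n in("round","drum","dome") else [0,.12,-.12]):
        s=p0+[0,0,dy]; sim=np.vstack([s]+[s+d for d in np.diag([.006,.006,.1])])
        q=minimize(cost,s,method="Nelder-Mead",options=dict(initial_simplex=sim,xatol=1e-4,fatol=.05,maxiter=300))
        if best is None or q.fun<best.fun: best=q
    p=best.x
    v=cv2.resize(cr,None,fx=4,fy=4,interpolation=cv2.INTER_NEAREST)
    cv2.polylines(v,[np.round((hull(n,[*p,zoff],M)-o+.5)*4).astype(int)],True,(255,0,255),1)
    cs,_=cv2.findContours(cv2.resize((T*255).astype(np.uint8),None,fx=4,fy=4,interpolation=cv2.INTER_NEAREST),0,2)
    cv2.drawContours(v,cs,-1,(0,255,0),1)
    print(f,n,"xy mm",(p[:2]*1000).round(1),"yaw",round(float(np.degrees(p[2]))%180,1),"cost",round(best.fun,1),"area",int(T.sum()))
    return p,v
def sheet(vs,name):
    W=800;rows=[];x=y=hh=0;can=np.zeros((1200,W,3),np.uint8)
    for v in vs:
        if max(v.shape[:2])>262: v=cv2.resize(v,None,fx=262/max(v.shape[:2]),fy=262/max(v.shape[:2]),interpolation=cv2.INTER_AREA)
        if x+v.shape[1]>W: x=0;y+=hh+3;hh=0
        can[y:y+v.shape[0],x:x+v.shape[1]]=v;x+=v.shape[1]+3;hh=max(hh,v.shape[0])
    cv2.imwrite(f"pics/{name}.png",can[:min(y+hh,600)])
E
python3 - <<'E'
from fit import *
_,M1=load("w1");_,M2=load("w2")
vs=[]
for n,f,uv,z,yw in [("square","w1",(385,48),.01,0),("square","w2",(568,98),.01,0),("round","w2",(268,86),.01,0),("round","w1",(67,33),.01,0),
 ("podium","w1",(220,82),.04,20),("podium","w2",(418,134),.04,20),("storeys","w1",(445,200),.045,90),("drum","w1",(303,192),.04,0),("drum","w2",(483,232),.04,0),("dome","w1",(165,200),.035,0),("lantern","w1",(22,200),.05,-45)]:
    p=ray(load(f)[1],uv,z)
    q,v=fit(n,[p[0],p[1],np.radians(yw)],f); vs.append(v)
sheet(vs,"s1")
E
```

```text
w1 square xy mm [ 625.5 -192.9] yaw 173.5 cost 132.4 area 6216
w2 square xy mm [ 624.8 -193.1] yaw 173.3 cost 60.9 area 5644
w2 round xy mm [641.9 197.8] yaw 3.7 cost 51.6 area 4126
w1 round xy mm [642.2 197.5] yaw 178.6 cost 92.5 area 4829
w1 podium xy mm [580.5   7.2] yaw 25.9 cost 277.2 area 4198
w2 podium xy mm [580.2   6.9] yaw 26.1 cost 71.2 area 3720
w1 storeys xy mm [ 436.3 -274.1] yaw 99.2 cost 420.2 area 2236
w1 drum xy mm [447.2 -92.5] yaw 1.9 cost 47.3 area 1938
w2 drum xy mm [447.  -94.1] yaw 2.4 cost 123.1 area 2112
w1 dome xy mm [434.9  98.1] yaw 3.3 cost 99.7 area 1461
w1 lantern xy mm [439.9 272.6] yaw 135.4 cost 297.9 area 2181
```

View pics/s1.png

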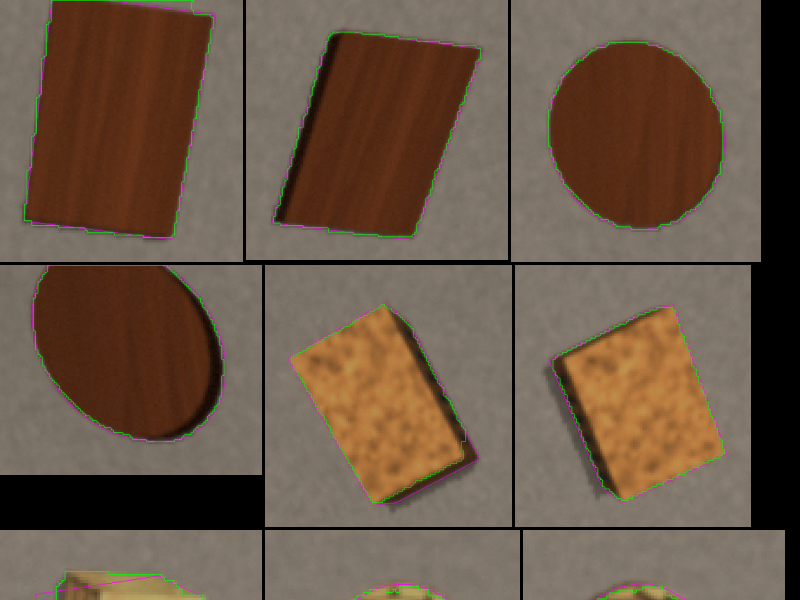

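```bash
python3 - <<'E'
from h import *
print(delta([.5803,.007,.27],116.0))
im=cv2.imread("pics/s1.png")
E
```

```text
[array([ 0.02, 11.89, -5.01]), 'jaw yaw', np.float64(-90.26), 'roll', np.float64(-26.26)]
```

```bash
python3 -m creep '[{"travel":[0,11.9,-5],"roll":-26.3},{"travel":[0,11.9,-5],"roll":-26.3},{"travel":[0,11.9,-5],"roll":-26.3},{"travel":[0,11.9,-5],"roll":-26.3},{"travel":[13,11.9,-5],"roll":-26.3},{"travel":[13,11.9,-5],"roll":-26.3},{"travel":[13,11.9,-5],"roll":-26.3},{"travel":[13,11.9,-5],"roll":-26.3},{"travel":[13,11.9,-5],"roll":-26.3}]'
python3 - <<'E'
from fit import *
snap("wrist","w3")
q,v=fit("podium",[.5803,.007,np.radians(26)],"w3")
sheet([v],"s2")
print(delta([*q[:2],.028],np.degrees(q[2])+90))
print(delta([.5803,.007,.028],116.))
E
```

```text
time_s: 3.15
tool_pos: [0.5806, 0.0094, 0.1411]
orientation: [0.375, 1.57, -2.31]
contact_force: [1.4, 0.3, 0.4]
width: 0.0852
w3 podium xy mm [580.    6.8] yaw 26.1 cost 70.0 area 6942
[array([11.41,  0.19,  0.28]), 'jaw yaw', np.float64(-63.83), 'roll', np.float64(0.1)]
[array([11.41,  0.19,  0.25]), 'jaw yaw', np.float64(-63.83), 'roll', np.float64(0.17)]
```

View pics/w3.png

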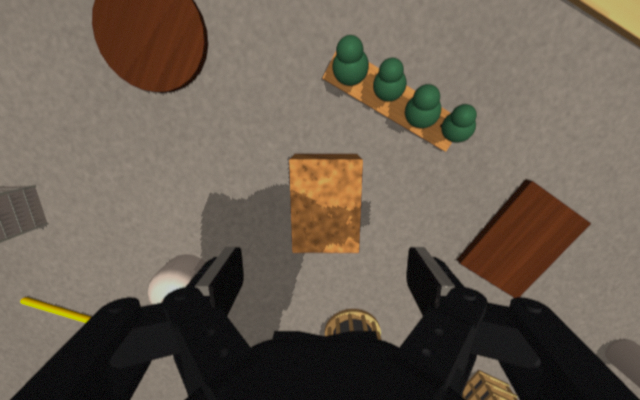

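View pics/s2.png

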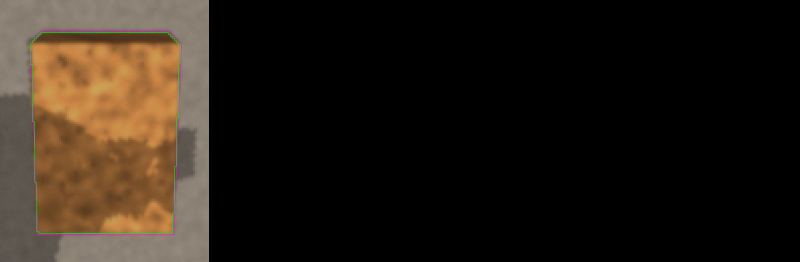

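```bash
python3 -m creep '[{"travel":[7,0,0],"roll":0.1},{"travel":[7,0,0],"roll":0.1},{"travel":[7,0,0],"roll":0.1},{"travel":[7,0,0],"roll":0.1}]'
python3 - <<'E'
from h import *
print(delta([.580,.0068,.028],116.1))
E
```

```text
time_s: 3.6
tool_pos: [0.5819, 0.0104, 0.0724]
orientation: [2.723, 1.568, 0.038]
contact_force: [-0.4, -0.3, 0.5]
width: 0.0851
[array([4.44, 0.24, 0.34]), 'jaw yaw', np.float64(-63.86), 'roll', np.float64(0.04)]
```

```bash
python3 -m creep '[{"travel":[0,0.24,0.34],"roll":0},{"travel":[4.4,0.24,0.34],"roll":0},{"travel":[4.4,0.24,0.34],"roll":0},{"travel":[4.4,0.24,0.34],"roll":0}]'
python3 - <<'E'
from h import *
print(delta([.580,.0068,.028],116.1))
E
```

```text
time_s: 4.0
tool_pos: [0.5786, 0.0066, 0.0273]
orientation: [-0.113, 1.57, -2.798]
contact_force: [-0.7, 0.8, 1.0]
width: 0.0854
[array([-0.07,  0.04, -0.14]), 'jaw yaw', np.float64(-63.84), 'roll', np.float64(0.06)]
```

```bash
python3 -m creep '[{"travel":[0,0,-0.1],"roll":0},{"travel":[0,0,-0.1],"roll":0},{"travel":[0,0,-0.1],"roll":0},{"travel":[0,0,-0.1],"roll":0},{"travel":[0,0,-0.1],"roll":0},{"travel":[0,0,-0.1],"roll":0},{"travel":[0,0,-0.1],"roll":0},{"travel":[0,0,-0.1],"roll":0}]' 0
python3 - <<'E'
from h import *
for i in range(3):
  print(tool()[0].round(4),delta([.580,.0068,.028],116.1));cams.camera("side")
E
```

```text
time_s: 4.8
tool_pos: [0.5807, 0.0075, 0.0284]
orientation: [2.743, 1.568, 0.058]
contact_force: [-1.2, -0.1, 7.4]
width: 0.0587
[0.5807 0.0075 0.0284] [array([0.04, 0.03, 0.09]), 'jaw yaw', np.float64(-63.83), 'roll', np.float64(0.07)]
[0.5807 0.0074 0.0284] [array([0.04, 0.03, 0.09]), 'jaw yaw', np.float64(-63.83), 'roll', np.float64(0.07)]
[0.5807 0.0075 0.0284] [array([0.04, 0.03, 0.09]), 'jaw yaw', np.float64(-63.83), 'roll', np.float64(0.07)]
```

```bash
python3 -m creep '[{"travel":[-4,0,0],"roll":0},{"travel":[-9,0,0],"roll":0},{"travel":[-9,0,0],"roll":0},{"travel":[-9,0,0],"roll":0}]'
python3 - <<'E'
from h import *
y=np.radians(263.4); zt=np.array([np.cos(y-np.pi/2),np.sin(y-np.pi/2)])
p,R,o=tool(); print(R[:,2])
# tool z at jaw yaw -96.6: x down => z = x cross y
jy=np.array([np.cos(y),np.sin(y),0]); tz=np.cross([0,0,-1],jy); print(tz)
t=np.array([.6251,-.193,.118])-tz*.0009
print(t,delta(t,263.4))
E
```

```text
time_s: 5.35
tool_pos: [0.5803, 0.007, 0.1183]
orientation: [2.632, 1.567, -0.053]
contact_force: [-0.9, 0.0, -1.5]
width: 0.059
[-0.89765946 -0.44067713 -0.003342  ]
[-0.99337277  0.11493715  0.        ]
[ 0.62599404 -0.19310344  0.118     ] [array([ 0.05, 19.98,  4.72]), 'jaw yaw', np.float64(-63.85), 'roll', np.float64(32.75)]
```

```bash
python3 -m creep '[{"travel":[0,20,4.7],"roll":32.8},{"travel":[0,20,4.7],"roll":32.8},{"travel":[0,20,4.7],"roll":32.8},{"travel":[0,20,4.7],"roll":32.8},{"travel":[0,20,4.7],"roll":32.8},{"travel":[0,20,4.7],"roll":32.8},{"travel":[0,20,4.7],"roll":32.8},{"travel":[0,20,4.7],"roll":32.8}]'
python3 - <<'E'
from fit import *
snap("wrist","w4")
print(delta([ 0.626,-0.1931,0.0389],263.4))
p,v=fit("square",[.6251,-.193,np.radians(173.4)],"w4"); sheet([v],"s3")
E
```

```text
time_s: 6.15
tool_pos: [0.6253, -0.1906, 0.1158]
orientation: [-0.93, 1.569, 2.099]
contact_force: [0.7, 0.5, -1.5]
width: 0.0593
[array([ 7.72,  0.23, -0.09]), 'jaw yaw', np.float64(-96.45), 'roll', np.float64(0.15)]
w4 square xy mm [ 625.3 -192. ] yaw 173.0 cost 1082.1 area 10056
```

View pics/w4.png

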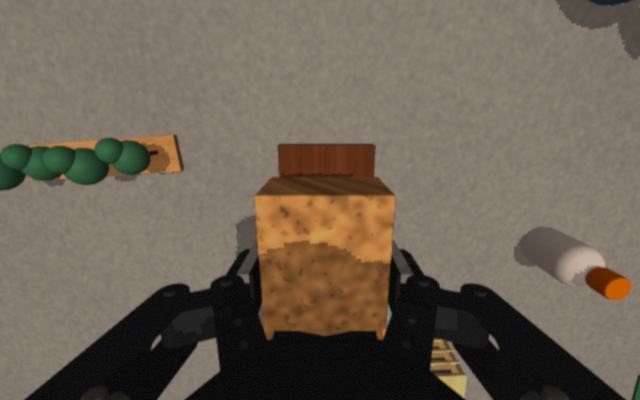

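```bash
python3 -m creep '[{"travel":[6,0.23,-0.09],"roll":0.1},{"travel":[6,0.23,-0.09],"roll":0.1},{"travel":[6,0.23,-0.09],"roll":0.1},{"travel":[6,0.23,-0.09],"roll":0.1},{"travel":[6,0.23,-0.09],"roll":0.1},{"travel":[6,0.23,-0.09],"roll":0.1}]'
python3 - <<'E'
from h import *
print(delta([ 0.626,-0.1931,0.0389],263.4))
E
```

```text
time_s: 6.8
tool_pos: [0.627, -0.1956, 0.0579]
orientation: [3.012, 1.568, -0.247]
contact_force: [0.1, -0.5, -1.8]
width: 0.0591
[array([ 1.9 , -0.23,  0.13]), 'jaw yaw', np.float64(-96.73), 'roll', np.float64(-0.13)]
```

```bash
for i in 1 2 3 4; do python3 -m creep '[{"travel":[0,0,0],"roll":0}]' | grep -E "tool_pos"; done
```

```text
tool_pos: [0.6266, -0.1956, 0.0574]
tool_pos: [0.6263, -0.1956, 0.0569]
tool_pos: [0.6262, -0.1956, 0.0566]
tool_pos: [0.6261, -0.1956, 0.0564]
```

```bash
python3 -m creep '[{"travel":[0,-0.23,0],"roll":0},{"travel":[1,-0.23,0],"roll":0},{"travel":[1,-0.23,0],"roll":0},{"travel":[1,-0.23,0],"roll":0},{"travel":[1,-0.23,0],"roll":0},{"travel":[1,-0.23,0],"roll":0}]'
python3 - <<'E'
from h import *
print(delta([ 0.626,-0.1931,0.0389],263.4))
E
```

```text
time_s: 7.8
tool_pos: [0.6265, -0.1933, 0.0464]
orientation: [-3.136, 1.571, -0.112]
contact_force: [0.2, 0.0, -1.0]
width: 0.0589
[array([ 0.75, -0.01,  0.05]), 'jaw yaw', np.float64(-96.74), 'roll', np.float64(-0.14)]
```

```bash
python3 -m creep '[{"travel":[0.4,0,0.05],"roll":-0.1},{"travel":[0.7,0,0.05],"roll":-0.1},{"travel":[0.7,0,0.05],"roll":-0.1},{"travel":[0.7,0,0.05],"roll":-0.1},{"travel":[0.7,0,0.05],"roll":-0.1},{"travel":[0.7,0,0.05],"roll":-0.1}]'
python3 - <<'E'
from h import *
print(delta([ 0.626,-0.1931,0.0389],263.4))
E
```

```text
time_s: 8.4
tool_pos: [0.6259, -0.1932, 0.0393]
orientation: [-2.239, 1.571, 0.787]
contact_force: [-0.3, -0.1, -1.0]
width: 0.059
[array([ 0.04, -0.01, -0.01]), 'jaw yaw', np.float64(-96.63), 'roll', np.float64(-0.03)]
```

Spot on; release and rise.

```bash
python3 -m creep '[{"travel":[0.05,0,0],"roll":0},{"travel":[0.05,0,0],"roll":0},{"travel":[0.05,0,0],"roll":0},{"travel":[0.05,0,0],"roll":0},{"travel":[0.05,0,0],"roll":0}]' 8.5
python3 -m creep '[{"travel":[-5,0,0],"roll":0},{"travel":[-14,0,0],"roll":0},{"travel":[-14,0,0],"roll":0},{"travel":[-14,0,0],"roll":0},{"travel":[-14,0,0],"roll":0},{"travel":[-14,0,0],"roll":0}]'
python3 - <<'E'
from fit import *
snap("wrist","w5")
p,v=fit("podium",[.6251,-.193,np.radians(173.4)],"w5",zoff=.01); 
a,v2=fit("storeys",[.435,-.272,np.radians(95)],"w5"); sheet([v,v2],"s4")
E
```

```text
time_s: 8.9
tool_pos: [0.6259, -0.1932, 0.0389]
orientation: [-3.124, 1.571, -0.098]
contact_force: [-0.5, -0.1, -1.1]
width: 0.0853
time_s: 9.5
tool_pos: [0.6251, -0.1931, 0.1776]
orientation: [-0.077, 1.569, 2.949]
contact_force: [0.2, 0.4, -1.0]
width: 0.0849
w5 podium xy mm [ 623.5 -193.8] yaw 173.3 cost 277.2 area 5481
w5 storeys xy mm [ 441.  -265.8] yaw 97.3 cost 794.4 area 2346
```

View pics/w5.png

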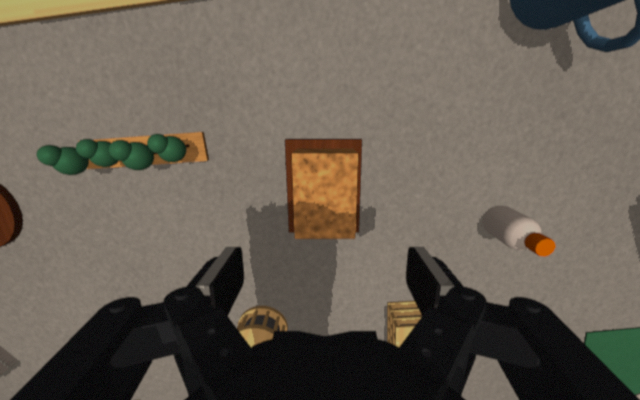

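View pics/s4.png

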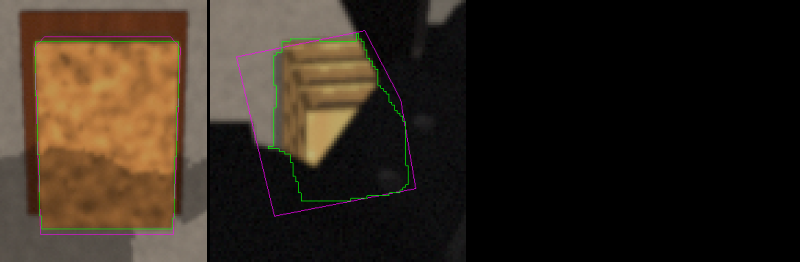

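```bash
python3 - <<'E'
from fit import *
SH["podtop"]=box(.084,.06,.04,.04)
print(r.get_obs()["joint_positions"].round(2))
p,v0=fit("podtop",[.6251,-.193,np.radians(173.4)],"w5",zoff=.01)
def sc(cr):
    h=cv2.cvtColor(cr,cv2.COLOR_BGR2HSV); m=((h[...,1]>75)).astype(np.uint8)
    return cv2.morphologyEx(m,cv2.MORPH_CLOSE,np.ones((5,5),np.uint8))
a,v=fit("storeys",[.435,-.272,np.radians(85)],"w1",color=sc,pad=20)
a,v3=fit("storeys",[.435,-.272,np.radians(100)],"w2",color=sc,pad=20)
sheet([v0,v,v3],"s5")
E
```

```text
[ 0.42  0.62 -0.28  1.52  0.18  1.04 -1.59]
w5 podtop xy mm [ 625.8 -194.1] yaw 173.3 cost 24.2 area 5464
w1 storeys xy mm [ 434.2 -276.7] yaw 110.7 cost 525.1 area 2267
w2 storeys xy mm [ 433.4 -282. ] yaw 100.5 cost 432.8 area 2861
```

View pics/s5.png

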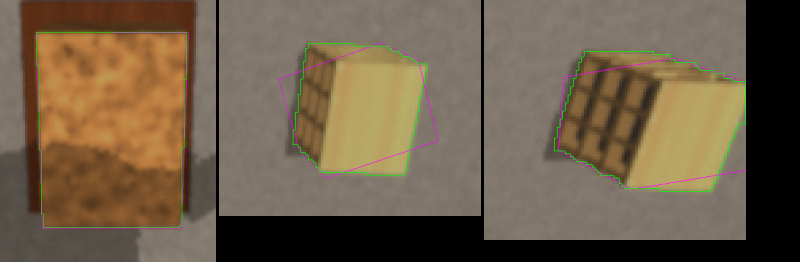

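```bash
python3 - <<'E'
from fit import *
def sc(cr):
    h=cv2.cvtColor(cr,cv2.COLOR_BGR2HSV); m=((h[...,1]>75)).astype(np.uint8)
    return cv2.morphologyEx(m,cv2.MORPH_CLOSE,np.ones((5,5),np.uint8))
a,v=fit("storeys",[.435,-.272,np.radians(172)],"w1",color=sc,pad=20)
a,v3=fit("storeys",[.435,-.272,np.radians(172)],"w2",color=sc,pad=20)
sheet([v,v3],"s6")
print(delta([*a[:2],.18],np.degrees(a[2])+90))
E
```

```text
w1 storeys xy mm [ 434.9 -276.9] yaw 177.0 cost 25.9 area 2267
w2 storeys xy mm [ 434.8 -277.6] yaw 176.4 cost 61.2 area 2865
[array([-0.23, 10.59, 17.92]), 'jaw yaw', np.float64(-96.64), 'roll', np.float64(-3.03)]
```

View pics/s6.png

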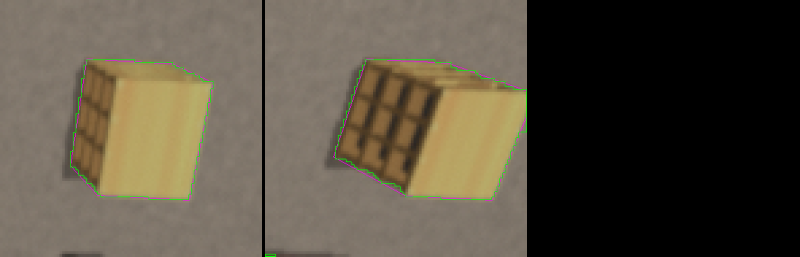

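```bash
python3 -m creep '[{"travel":[0,10.6,17.9],"roll":-3.3},{"travel":[0,10.6,17.9],"roll":-3.3},{"travel":[0,10.6,17.9],"roll":-3.3},{"travel":[0,10.6,17.9],"roll":-3.3},{"travel":[0,10.6,17.9],"roll":-3.3},{"travel":[0,10.6,17.9],"roll":-3.3},{"travel":[7,10.6,17.9],"roll":-3.3},{"travel":[7,10.6,17.9],"roll":-3.3},{"travel":[7,10.6,17.9],"roll":-3.3},{"travel":[7,10.6,17.9],"roll":-3.3},{"travel":[7,10.6,17.9],"roll":-3.3}]'
python3 - <<'E'
from fit import *
snap("wrist","w6")
def sc(cr):
    h=cv2.cvtColor(cr,cv2.COLOR_BGR2HSV); m=((h[...,1]>75)).astype(np.uint8)
    return cv2.morphologyEx(m,cv2.MORPH_CLOSE,np.ones((5,5),np.uint8))
a,v=fit("storeys",[.4349,-.2771,np.radians(176.8)],"w6",color=sc,pad=20)
sheet([v],"s7")
print(delta([*a[:2],.03],np.degrees(a[2])+90))
E
```

```text
time_s: 10.65
tool_pos: [0.4373, -0.2776, 0.1097]
orientation: [2.913, 1.569, -0.286]
contact_force: [0.7, -0.1, 0.0]
width: 0.0847
w6 storeys xy mm [ 434.8 -276.2] yaw 177.1 cost 66.3 area 5742
[array([ 7.99, -0.15,  0.27]), 'jaw yaw', np.float64(-93.29), 'roll', np.float64(-0.42)]
```

View pics/w6.png

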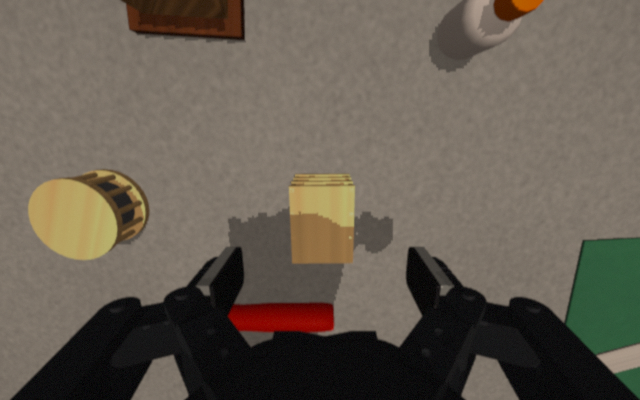

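View pics/s7.png

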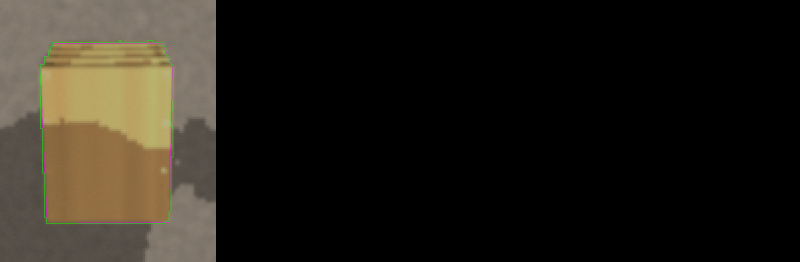

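```bash
python3 -m creep '[{"travel":[3,-0.1,0.25],"roll":-0.4},{"travel":[8,-0.1,0.25],"roll":-0.4},{"travel":[8,-0.1,0.25],"roll":-0.4},{"travel":[8,-0.1,0.25],"roll":-0.4},{"travel":[8,-0.1,0.25],"roll":-0.4},{"travel":[8,-0.1,0.25],"roll":-0.4}]'
python3 - <<'E'
from h import *
print(delta([.4349,-.2766,.03],177.+90))
E
```

```text
time_s: 11.3
tool_pos: [0.4347, -0.2774, 0.0313]
orientation: [2.621, 1.566, -0.572]
contact_force: [-0.3, -0.0, -0.0]
width: 0.0847
[array([ 0.13, -0.09, -0.01]), 'jaw yaw', np.float64(-92.95), 'roll', np.float64(0.05)]
```

```bash
python3 -m creep '[{"travel":[0.1,-0.08,0],"roll":0},{"travel":[0.1,-0.08,0],"roll":0},{"travel":[0.1,-0.08,0],"roll":0},{"travel":[0.1,-0.08,0],"roll":0},{"travel":[0.1,-0.08,0],"roll":0},{"travel":[0.1,-0.08,0],"roll":0},{"travel":[0.1,-0.08,0],"roll":0},{"travel":[0.1,-0.08,0],"roll":0},{"travel":[0.1,-0.08,0],"roll":0}]' 0
python3 - <<'E'
from h import *
print(delta([.4349,-.2766,.03],177.+90))
E
python3 -m creep '[{"travel":[-5,0,0],"roll":0},{"travel":[-10,0,0],"roll":0},{"travel":[-13,0,0],"roll":0},{"travel":[-13,0,0],"roll":0},{"travel":[-13,0,0],"roll":0},{"travel":[-13,0,0],"roll":0}]'
python3 - <<'E'
from h import *
print(delta([.6255,-.1936,.16],173.3+90))
E
```

```text
time_s: 12.2
tool_pos: [0.4337, -0.276, 0.0286]
orientation: [2.446, 1.57, -0.747]
contact_force: [-0.5, 0.5, 8.8]
width: 0.0454
[array([-0.14,  0.05, -0.12]), 'jaw yaw', np.float64(-92.94), 'roll', np.float64(0.06)]
time_s: 12.8
tool_pos: [0.4325, -0.2755, 0.1566]
orientation: [-0.437, 1.569, 2.653]
contact_force: [-0.5, 0.1, -1.3]
width: 0.0455
[array([ -0.37,  -9.17, -18.85]), 'jaw yaw', np.float64(-92.94), 'roll', np.float64(3.76)]
```

```bash
python3 -m creep '[{"travel":[0,-9.2,-18.7],"roll":3.7},{"travel":[0,-9.2,-18.7],"roll":3.7},{"travel":[0,-9.2,-18.7],"roll":3.7},{"travel":[0,-9.2,-18.7],"roll":3.7},{"travel":[0,-9.2,-18.7],"roll":3.7},{"travel":[0,-9.2,-18.7],"roll":3.7},{"travel":[0,-9.2,-18.7],"roll":3.7},{"travel":[3,-9.2,-18.7],"roll":3.7},{"travel":[5,-9.2,-18.7],"roll":3.7},{"travel":[5,-9.2,-18.7],"roll":3.7},{"travel":[5,-9.2,-18.7],"roll":3.7},{"travel":[5,-9.2,-18.7],"roll":3.7}]'
python3 - <<'E'
from h import *
print(delta([.6242,-.1935,.0791],173.3+90))
snap("wrist","w7")
E
```

```text
time_s: 14.0
tool_pos: [0.6251, -0.1944, 0.1092]
orientation: [2.845, 1.569, -0.414]
contact_force: [0.4, -0.1, -0.7]
width: 0.0456
[array([ 3.01, -0.08,  0.1 ]), 'jaw yaw', np.float64(-96.7), 'roll', np.float64(0.0)]
```

View pics/w7.png

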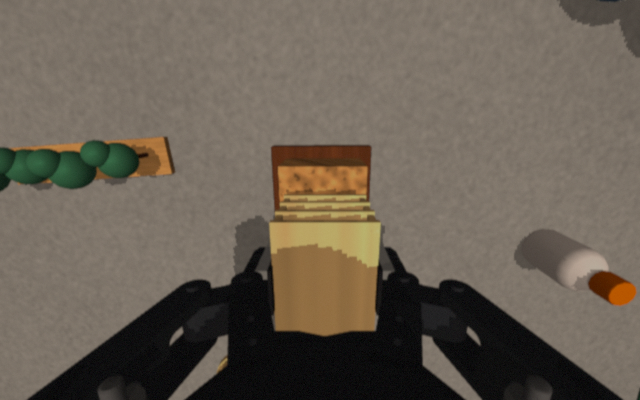

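```bash
python3 -m creep '[{"travel":[2,-0.08,0.1],"roll":0},{"travel":[2,-0.08,0.1],"roll":0},{"travel":[2,-0.08,0.1],"roll":0},{"travel":[2,-0.08,0.1],"roll":0},{"travel":[2,-0.08,0.1],"roll":0}]'
python3 - <<'E'
from h import *
print(delta([.6242,-.1935,.0791],173.3+90))
E
```

```text
time_s: 14.55
tool_pos: [0.6245, -0.1928, 0.0887]
orientation: [2.992, 1.569, -0.266]
contact_force: [-0.2, -0.1, -0.6]
width: 0.0457
[array([0.96, 0.08, 0.03]), 'jaw yaw', np.float64(-96.64), 'roll', np.float64(0.06)]
```

```bash
python3 -m creep '[{"travel":[0.5,0.06,0.03],"roll":0},{"travel":[0.9,0.06,0.03],"roll":0},{"travel":[0.9,0.06,0.03],"roll":0},{"travel":[0.9,0.06,0.03],"roll":0},{"travel":[0.9,0.06,0.03],"roll":0}]'
python3 - <<'E'
from h import *
print(delta([.6242,-.1935,.0791],173.3+90))
E
```

```text
time_s: 15.05
tool_pos: [0.6237, -0.1933, 0.0787]
orientation: [2.113, 1.571, -1.144]
contact_force: [-0.2, 0.2, 1.0]
width: 0.0452
[array([-0.04,  0.01, -0.06]), 'jaw yaw', np.float64(-96.64), 'roll', np.float64(0.06)]
```

```bash
python3 -m creep '[{"travel":[0,0,-0.05],"roll":0},{"travel":[0,0,-0.05],"roll":0},{"travel":[0,0,-0.05],"roll":0}]'
python3 -m creep '[{"travel":[0,0,0],"roll":0},{"travel":[0,0,0],"roll":0},{"travel":[0,0,0],"roll":0},{"travel":[0,0,0],"roll":0},{"travel":[0,0,0],"roll":0}]' 8.5
python3 -m creep '[{"travel":[-5,0,0],"roll":0},{"travel":[-14,0,0],"roll":0},{"travel":[-14,0,0],"roll":0},{"travel":[-14,0,0],"roll":0},{"travel":[-14,0,0],"roll":0},{"travel":[-14,0,0],"roll":0}]'
python3 - <<'E'
from fit import *
SH["sttop"]=box(.06,.046,.045,.045); SH["podtop"]=box(.084,.06,.04,.04)
snap("wrist","w8")
def sc(cr):
    h=cv2.cvtColor(cr,cv2.COLOR_BGR2HSV); m=((h[...,1]>75)).astype(np.uint8)
    return cv2.morphologyEx(m,cv2.MORPH_CLOSE,np.ones((5,5),np.uint8))
p,v=fit("storeys",[.6251,-.193,np.radians(173.4)],"w8",zoff=.05)
p,v2=fit("sttop",[.6251,-.193,np.radians(173.4)],"w8",zoff=.05)
sheet([v,v2],"s8")
_,M=load("w2");q=ray(M,(220,237),.05);print(q)
print(delta([.44,.2726,.2]))
E
```

```text
time_s: 15.35
tool_pos: [0.6237, -0.1933, 0.0788]
orientation: [0.133, 1.57, -3.124]
contact_force: [-3.2, -0.4, 2.6]
width: 0.0452
time_s: 15.85
tool_pos: [0.6242, -0.1932, 0.0787]
orientation: [-2.119, 1.571, 0.907]
contact_force: [0.8, 0.3, -0.6]
width: 0.0851
time_s: 16.45
tool_pos: [0.6234, -0.1932, 0.2176]
orientation: [-0.082, 1.569, 2.943]
contact_force: [-0.2, -0.1, -0.7]
width: 0.0851
w8 storeys xy mm [ 625.1 -194.2] yaw 173.3 cost 249.4 area 3760
w8 sttop xy mm [ 624.6 -194.2] yaw 173.4 cost 209.5 area 3321
[0.45073515 0.26561643 0.05      ]
[array([  1.8 , -44.15,  23.59]), 'jaw yaw', np.float64(-96.63)]
```

View pics/w8.png

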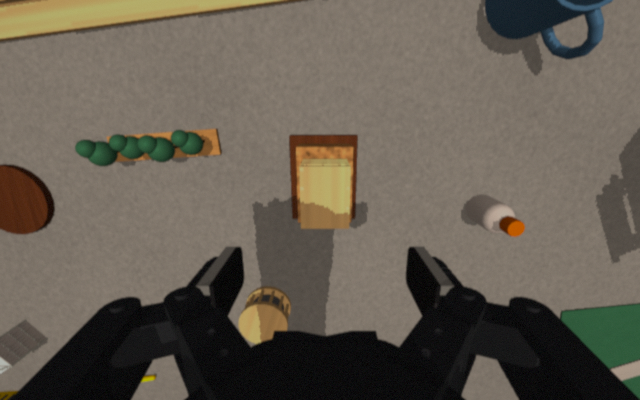

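View pics/s8.png

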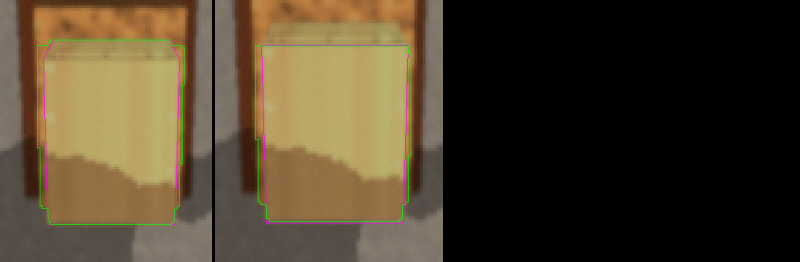

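```bash
python3 -m creep '[{"travel":[0,-44,23],"roll":6},{"travel":[0,-44,23],"roll":6},{"travel":[0,-44,23],"roll":6},{"travel":[0,-44,23],"roll":6},{"travel":[0,-44,23],"roll":6},{"travel":[0,-44,23],"roll":6},{"travel":[0,-44,23],"roll":6},{"travel":[0,-44,23],"roll":6},{"travel":[0,-44,23],"roll":6},{"travel":[0,-44,23],"roll":6},{"travel":[0,-44,23],"roll":6},{"travel":[0,-44,23],"roll":6}]'
python3 - <<'E'
from h import *
snap("wrist","w9")
E
```

```text
time_s: 17.7
tool_pos: [0.4454, 0.2711, 0.2177]
orientation: [0.701, 1.569, -2.657]
contact_force: [1.4, -0.4, -1.1]
width: 0.0847
```

View pics/w9.png

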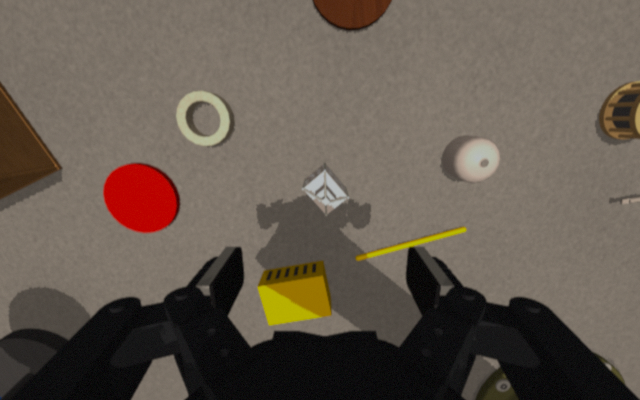

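```bash
python3 - <<'E'
from h import *
im,M=load("w9"); c=im[150:235,285:370]; cv2.imwrite("pics/z9.png",cv2.resize(c,None,fx=7,fy=7,interpolation=cv2.INTER_CUBIC))
print(ray(M,(326,190),.05),r.get_obs()["joint_positions"].round(2))
E
```

```text
[0.44283862 0.26902662 0.05      ] [-0.34  0.39 -0.36  1.82  0.16  0.97 -2.56]
```

View pics/z9.png

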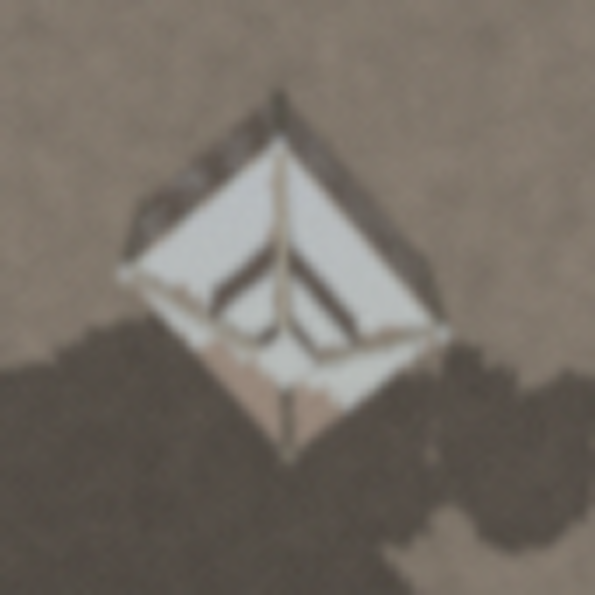

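```bash
python3 - <<'E'
from fit import *
im,M=load("w9")
C=[ray(M,((u+.5)/7-.5+285,(v+.5)/7-.5+150),.05)[:2] for u,v in[(280,138),(445,333),(287,460),(122,272)]]
C=np.array(C);print(C.round(4),C.mean(0))
for i in range(4):
    d=C[(i+1)%4]-C[i];print(np.linalg.norm(d).round(4),np.degrees(np.arctan2(d[1],d[0])).round(1))
E
```

```text
[[0.4653 0.2656]
 [0.4298 0.2472]
 [0.4146 0.2757]
 [0.4502 0.294 ]] [0.43994792 0.27062593]
0.0401 -152.5
0.0323 118.0
0.04 27.2
0.0321 -61.9
```

```bash
python3 - <<'E'
from h import *
print(delta([.4399,.2706,.12],117.7))
E
```

```text
[array([9.77, 0.03, 0.63]), 'jaw yaw', np.float64(-102.62), 'roll', np.float64(-40.32)]
```

```bash
python3 -m creep '[{"travel":[0,0,0.6],"roll":-40.3},{"travel":[0,0,0.6],"roll":-40.3},{"travel":[3,0,0.6],"roll":-40.3},{"travel":[6,0,0.6],"roll":-40.3},{"travel":[8.8,0,0.6],"roll":-40.3},{"travel":[8.8,0,0.6],"roll":-40.3},{"travel":[8.8,0,0.6],"roll":-40.3},{"travel":[8.8,0,0.6],"roll":-40.3},{"travel":[8.8,0,0.6],"roll":-40.3}]'
python3 - <<'E'
from h import *
M=snap("wrist","w10",(245,120,405,270),5)
print(delta([.4399,.2706,.036],117.7))
E
```

```text
time_s: 18.65
tool_pos: [0.4415, 0.2719, 0.1322]
orientation: [3.095, 1.568, 0.435]
contact_force: [0.3, 0.2, 0.3]
width: 0.085
[array([9.6 , 0.05, 0.21]), 'jaw yaw', np.float64(-62.42), 'roll', np.float64(-0.12)]
```

View pics/w10.png

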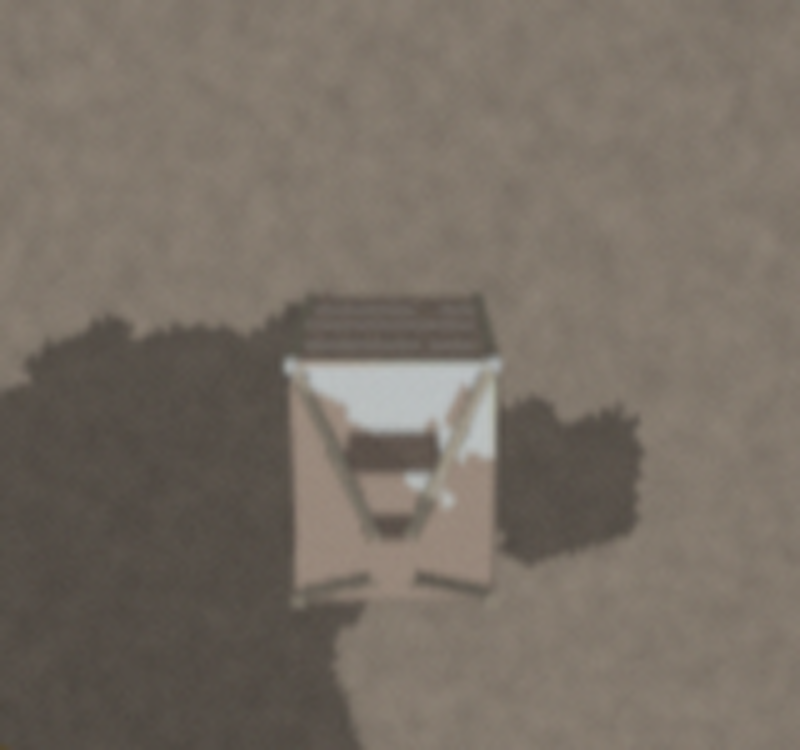

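```bash
cat > quad.py <<'E'
from h import *
def quad(f,pts,z,off=(0,0),s=1):
    im,M=load(f)
    C=np.array([ray(M,((u+.5)/s-.5+off[0],(v+.5)/s-.5+off[1]),z)[:2] for u,v in pts])
    print("ctr",(C.mean(0)*1000).round(1),[( (np.linalg.norm(C[(i+1)%4]-C[i])*1000).round(1),np.degrees(np.arctan2(*(C[(i+1)%4]-C[i])[::-1])).round(1)) for i in range(4)])
    return C
E
python3 - <<'E'
from quad import *
quad("w10",[(287,362),(497,362),(492,598),(296,602)],.05,(245,120),5)
E
```

```text
ctr [439.9 270.8] [(np.float64(32.2), np.float64(-62.5)), (np.float64(39.4), np.float64(-152.5)), (np.float64(31.7), np.float64(118.8)), (np.float64(40.1), np.float64(28.3))]
```

Confirmed: centre (439.9, 270.7), yaw ≈27.9. Descend and grip.

```bash
python3 -m creep '[{"travel":[3,0.05,0.2],"roll":-0.2},{"travel":[8,0.05,0.2],"roll":-0.2},{"travel":[9.6,0.05,0.2],"roll":-0.2},{"travel":[9.6,0.05,0.2],"roll":-0.2},{"travel":[9.6,0.05,0.2],"roll":-0.2},{"travel":[9.6,0.05,0.2],"roll":-0.2}]'
python3 - <<'E'
from h import *
print(delta([.4399,.2707,.036],117.9))
E
```

```text
time_s: 19.3
tool_pos: [0.44, 0.2711, 0.0364]
orientation: [-3.076, 1.568, 0.552]
contact_force: [-0.5, -0.7, 0.2]
width: 0.0848
[array([0.04, 0.03, 0.03]), 'jaw yaw', np.float64(-62.15), 'roll', np.float64(-0.05)]
```

```bash
python3 -m creep '[{"travel":[0,0,0],"roll":0},{"travel":[0,0,0],"roll":0},{"travel":[0,0,0],"roll":0},{"travel":[0,0,0],"roll":0},{"travel":[0,0,0],"roll":0},{"travel":[0,0,0],"roll":0},{"travel":[0,0,0],"roll":0},{"travel":[0,0,0],"roll":0},{"travel":[0,0,0],"roll":0},{"travel":[0,0,0],"roll":0}]' 0
python3 - <<'E'
from h import *
print(delta([.4399,.2707,.036],117.9))
E
python3 -m creep '[{"travel":[-5,0,0],"roll":0},{"travel":[-10,0,0],"roll":0},{"travel":[-15,0,0],"roll":0},{"travel":[-17,0,0],"roll":0},{"travel":[-17,0,0],"roll":0},{"travel":[-17,0,0],"roll":0},{"travel":[-17,0,0],"roll":0}]'
python3 - <<'E'
from h import *
print(delta([.6250,-.1940,.2],173.4+90))
E
```

```text
time_s: 20.3
tool_pos: [0.4394, 0.2705, 0.0353]
orientation: [3.023, 1.57, 0.368]
contact_force: [0.4, 0.5, 5.8]
width: 0.0314
[array([-0.07,  0.  , -0.06]), 'jaw yaw', np.float64(-62.14), 'roll', np.float64(-0.04)]
time_s: 21.0
tool_pos: [0.4385, 0.2696, 0.2033]
orientation: [0.104, 1.568, -2.551]
contact_force: [0.2, 0.7, -0.8]
width: 0.0311
[array([ 0.36, 49.7 ,  5.17]), 'jaw yaw', np.float64(-62.14), 'roll', np.float64(34.46)]
```

```bash
python3 -m creep '[{"travel":[0,49.6,5.2],"roll":34.4},{"travel":[0,49.6,5.2],"roll":34.4},{"travel":[0,49.6,5.2],"roll":34.4},{"travel":[0,49.6,5.2],"roll":34.4},{"travel":[0,49.6,5.2],"roll":34.4},{"travel":[0,49.6,5.2],"roll":34.4},{"travel":[0,49.6,5.2],"roll":34.4},{"travel":[0,49.6,5.2],"roll":34.4},{"travel":[0,49.6,5.2],"roll":34.4},{"travel":[0,49.6,5.2],"roll":34.4},{"travel":[0,49.6,5.2],"roll":34.4},{"travel":[0,49.6,5.2],"roll":34.4}]'
python3 -m creep '[{"travel":[0,0,0],"roll":0},{"travel":[0,0,0],"roll":0},{"travel":[0,0,0],"roll":0}]'
python3 - <<'E'
from h import *
print(delta([.6244,-.1937,.1308],173.4+90))
snap("wrist","w11")
E
```

```text
time_s: 22.2
tool_pos: [0.6241, -0.1937, 0.202]
orientation: [-0.167, 1.567, 2.858]
contact_force: [-0.0, 1.3, -0.8]
width: 0.0311
time_s: 22.5
tool_pos: [0.6249, -0.1909, 0.2049]
orientation: [-0.919, 1.57, 2.111]
contact_force: [-0.5, 0.5, -0.2]
width: 0.0313
[array([7.41, 0.28, 0.02]), 'jaw yaw', np.float64(-96.41), 'roll', np.float64(0.19)]
```

View pics/w11.png

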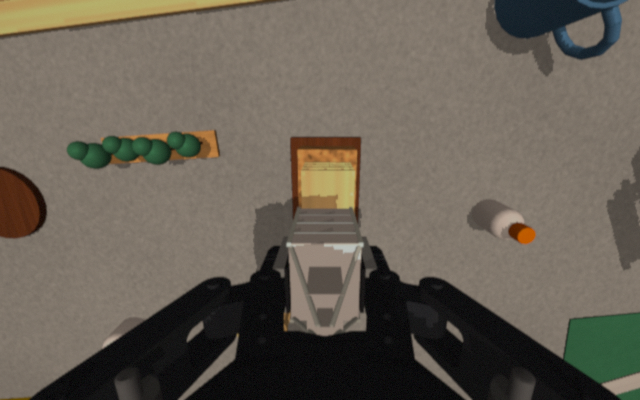

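```bash
python3 -m creep '[{"travel":[3,0.2,0],"roll":0.1},{"travel":[6,0.2,0],"roll":0.1},{"travel":[6,0.2,0],"roll":0.1},{"travel":[6,0.2,0],"roll":0.1},{"travel":[6,0.2,0],"roll":0.1},{"travel":[6,0.2,0],"roll":0.1},{"travel":[6,0.2,0],"roll":0.1}]'
python3 - <<'E'
from h import *
print(delta([.6244,-.1937,.1308],173.4+90))
E
```

```text
time_s: 23.25
tool_pos: [0.6253, -0.1945, 0.1461]
orientation: [2.995, 1.569, -0.263]
contact_force: [-0.7, 0.3, 0.5]
width: 0.0314
[array([ 1.53, -0.07,  0.1 ]), 'jaw yaw', np.float64(-96.64), 'roll', np.float64(-0.04)]
```

```bash
python3 -m creep '[{"travel":[0.6,-0.06,0.06],"roll":0},{"travel":[1.2,-0.06,0.06],"roll":0},{"travel":[1.2,-0.06,0.06],"roll":0},{"travel":[1.2,-0.06,0.06],"roll":0},{"travel":[1.2,-0.06,0.06],"roll":0},{"travel":[1.2,-0.06,0.06],"roll":0}]'
python3 - <<'E'
from h import *
print(delta([.6244,-.1937,.1308],173.4+90))
E
```

```text
time_s: 23.85
tool_pos: [0.6243, -0.1939, 0.1329]
orientation: [-3.129, 1.571, -0.103]
contact_force: [-1.1, -0.3, -1.4]
width: 0.0313
[array([ 0.21, -0.02, -0.01]), 'jaw yaw', np.float64(-96.64), 'roll', np.float64(-0.04)]
```

```bash
python3 -m creep '[{"travel":[0.22,0,0],"roll":0},{"travel":[0.22,0,0],"roll":0},{"travel":[0.22,0,0],"roll":0},{"travel":[0.22,0,0],"roll":0}]'
```

```text
time_s: 24.25
tool_pos: [0.6242, -0.1938, 0.1306]
orientation: [-0.019, 1.571, 3.007]
contact_force: [-0.4, -0.1, -1.0]
width: 0.0313
```

```bash
python3 -m creep '[{"travel":[0.05,0,0],"roll":0},{"travel":[0.05,0,0],"roll":0},{"travel":[0.05,0,0],"roll":0},{"travel":[0.05,0,0],"roll":0},{"travel":[0.05,0,0],"roll":0}]' 8.5
python3 -m creep '[{"travel":[-5,0,0],"roll":0},{"travel":[-10,0,0],"roll":0},{"travel":[-15,0,0],"roll":0},{"travel":[-15,0,0],"roll":0},{"travel":[-15,0,0],"roll":0},{"travel":[-15,0,0],"roll":0}]'
python3 - <<'E'
from h import *
snap("wrist","w12")
print(delta([.4471,-.0932,.2],None),r.get_obs()["joint_positions"].round(2))
E
```

```text
time_s: 24.75
tool_pos: [0.6242, -0.1938, 0.1301]
orientation: [-3.058, 1.571, -0.033]
contact_force: [0.4, 0.4, -0.6]
width: 0.0848
time_s: 25.35
tool_pos: [0.6236, -0.1937, 0.2789]
orientation: [-0.077, 1.569, 2.949]
contact_force: [0.2, -1.0, 0.5]
width: 0.0848
[array([ 7.9 , -7.95, 18.66]), 'jaw yaw', np.float64(-96.63)] [ 0.45  0.54 -0.33  1.37  0.18  1.26 -1.57]
```

View pics/w12.png

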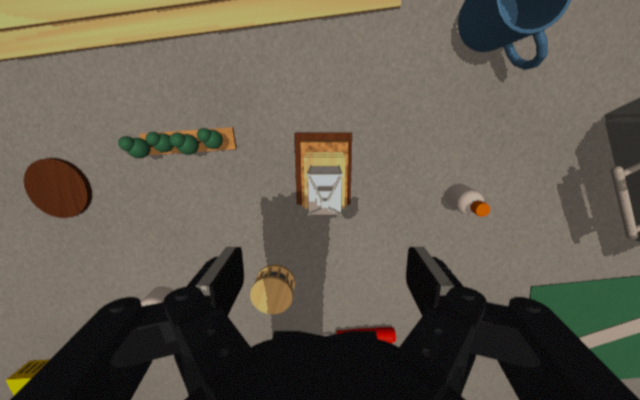

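```bash
python3 -m creep '[{"travel":[0,-8,18.7],"roll":0},{"travel":[0,-8,18.7],"roll":0},{"travel":[0,-8,18.7],"roll":0},{"travel":[0,-8,18.7],"roll":0},{"travel":[0,-8,18.7],"roll":0},{"travel":[5,-8,18.7],"roll":0},{"travel":[10,-8,18.7],"roll":0},{"travel":[15,-8,18.7],"roll":0},{"travel":[15,-8,18.7],"roll":0},{"travel":[15,-8,18.7],"roll":0},{"travel":[15,-8,18.7],"roll":0},{"travel":[15,-8,18.7],"roll":0}]'
python3 - <<'E'
from fit import *
snap("wrist","w13")
def sc(cr):
    h=cv2.cvtColor(cr,cv2.COLOR_BGR2HSV); m=((h[...,1]>75)).astype(np.uint8)
    m=cv2.morphologyEx(m,cv2.MORPH_CLOSE,np.ones((9,9),np.uint8)); return cv2.morphologyEx(m,cv2.MORPH_OPEN,np.ones((5,5),np.uint8))
a,v=fit("drum",[.4471,-.093,0],"w13",color=sc); 
b,v2=fit("drum",[.4471,-.093,0],"w13"); 
sheet([v,v2],"s13")
print(delta([*a[:2],.026]))
E
```

```text
time_s: 26.6
tool_pos: [0.4491, -0.093, 0.1322]
orientation: [3.02, 1.567, -0.238]
contact_force: [0.2, -0.0, 0.3]
width: 0.0847
w13 drum xy mm [447.4 -92.2] yaw 1.5 cost 58.8 area 5061
w13 drum xy mm [447.3 -92.3] yaw 2.6 cost 50.2 area 4959
[array([10.6 , -0.07,  0.2 ]), 'jaw yaw', np.float64(-96.65)]
```

View pics/w13.png

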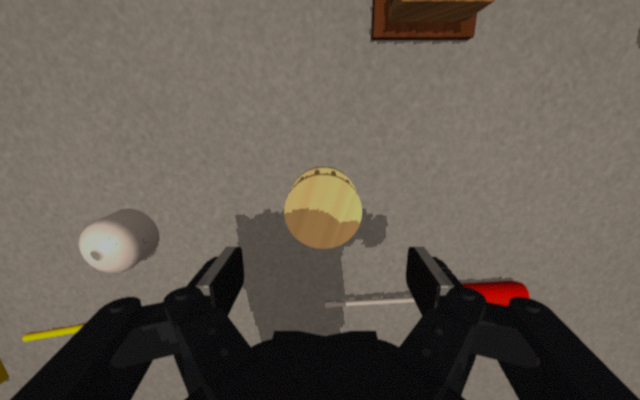

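View pics/s13.png

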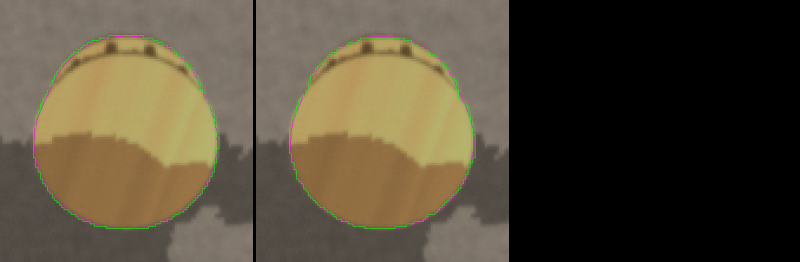

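```bash
python3 -m creep '[{"travel":[3,-0.07,0.2],"roll":0},{"travel":[8,-0.07,0.2],"roll":0},{"travel":[10.5,-0.07,0.2],"roll":0},{"travel":[10.5,-0.07,0.2],"roll":0},{"travel":[10.5,-0.07,0.2],"roll":0},{"travel":[10.5,-0.07,0.2],"roll":0}]'
python3 - <<'E'
from h import *
print(delta([.4473,-.0924,.026]))
E
```

```text
time_s: 27.25
tool_pos: [0.4471, -0.092, 0.0269]
orientation: [3.065, 1.568, -0.193]
contact_force: [0.4, 0.4, 1.0]
width: 0.0849
[array([ 0.09,  0.04, -0.02]), 'jaw yaw', np.float64(-96.64)]
```

```bash
python3 -m creep '[{"travel":[0,0,0],"roll":0},{"travel":[0,0,0],"roll":0},{"travel":[0,0,0],"roll":0},{"travel":[0,0,0],"roll":0},{"travel":[0,0,0],"roll":0},{"travel":[0,0,0],"roll":0},{"travel":[0,0,0],"roll":0},{"travel":[0,0,0],"roll":0}]' 0
python3 - <<'E'
from h import *
print(delta([.4473,-.0924,.026]))
E
python3 -m creep '[{"travel":[-5,0,0],"roll":0},{"travel":[-10,0,0],"roll":0},{"travel":[-12,0,0],"roll":0},{"travel":[-12,0,0],"roll":0},{"travel":[-12,0,0],"roll":0},{"travel":[-12,0,0],"roll":0}]'
python3 - <<'E'
from h import *
print(delta([.6420,.1977,.15]),r.get_obs()["joint_positions"].round(2))
E
```

```text
time_s: 28.05
tool_pos: [0.4467, -0.0921, 0.0268]
orientation: [2.954, 1.568, -0.303]
contact_force: [-1.5, 0.8, 15.1]
width: 0.0626
[array([ 0.08,  0.03, -0.07]), 'jaw yaw', np.float64(-96.65)]
time_s: 28.65
tool_pos: [0.445, -0.0919, 0.1442]
orientation: [0.005, 1.569, 3.031]
contact_force: [0.7, -1.1, -1.9]
width: 0.0625
[array([ -0.61, -31.04, -16.22]), 'jaw yaw', np.float64(-96.65)] [ 0.41  0.39 -0.36  2.08  0.21  0.71 -1.77]
```

```bash
python3 -m creep '[{"travel":[0,-31,-16.1],"roll":0},{"travel":[0,-31,-16.1],"roll":0},{"travel":[0,-31,-16.1],"roll":0},{"travel":[0,-31,-16.1],"roll":0},{"travel":[0,-31,-16.1],"roll":0},{"travel":[0,-31,-16.1],"roll":0},{"travel":[0,-31,-16.1],"roll":0},{"travel":[0,-31,-16.1],"roll":0},{"travel":[5,-31,-16.1],"roll":0},{"travel":[8,-31,-16.1],"roll":0},{"travel":[8,-31,-16.1],"roll":0},{"travel":[8,-31,-16.1],"roll":0}]'
python3 -m creep '[{"travel":[0,0,0],"roll":0},{"travel":[0,0,0],"roll":0},{"travel":[0,0,0],"roll":0}]'
python3 - <<'E'
from h import *
print(delta([.6413,.1978,.0373]))
E
```

```text
time_s: 29.85
tool_pos: [0.6409, 0.1973, 0.0641]
orientation: [0.419, 1.568, -2.839]
contact_force: [0.3, 0.7, -0.2]
width: 0.0624
time_s: 30.15
tool_pos: [0.6423, 0.1977, 0.0667]
orientation: [-2.713, 1.568, 0.313]
contact_force: [-0.1, -0.3, 0.5]
width: 0.0626
[array([2.94, 0.  , 0.11]), 'jaw yaw', np.float64(-96.65)]
```

```bash
python3 -m creep '[{"travel":[1,0,0.1],"roll":0},{"travel":[2.2,0,0.1],"roll":0},{"travel":[2.2,0,0.1],"roll":0},{"travel":[2.2,0,0.1],"roll":0},{"travel":[2.2,0,0.1],"roll":0}]'
python3 - <<'E'
from h import *
print(delta([.6413,.1978,.0373]))
E
```

```text
time_s: 30.65
tool_pos: [0.6407, 0.1977, 0.043]
orientation: [-1.06, 1.571, 1.966]
contact_force: [-0.8, 0.3, -0.3]
width: 0.0627
[array([ 0.57, -0.02, -0.06]), 'jaw yaw', np.float64(-96.63)]
```

```bash
python3 -m creep '[{"travel":[0.3,0,-0.05],"roll":0},{"travel":[0.5,0,-0.05],"roll":0},{"travel":[0.5,0,-0.05],"roll":0},{"travel":[0.5,0,-0.05],"roll":0},{"travel":[0.5,0,-0.05],"roll":0}]'
python3 - <<'E'
from h import *
print(delta([.6413,.1978,.0373]))
E
```

```text
time_s: 31.15
tool_pos: [0.6411, 0.1976, 0.0382]
orientation: [-2.562, 1.571, 0.464]
contact_force: [0.6, -0.3, -0.4]
width: 0.0625
[array([ 0.09, -0.02, -0.02]), 'jaw yaw', np.float64(-96.64)]
```

```bash
python3 -m creep '[{"travel":[0.12,0,0],"roll":0},{"travel":[0.12,0,0],"roll":0},{"travel":[0.12,0,0],"roll":0},{"travel":[0.12,0,0],"roll":0}]'
python3 -m creep '[{"travel":[0.02,0,0],"roll":0},{"travel":[0.02,0,0],"roll":0},{"travel":[0.02,0,0],"roll":0},{"travel":[0.02,0,0],"roll":0},{"travel":[0.02,0,0],"roll":0}]' 8.5
python3 -m creep '[{"travel":[-5,0,0],"roll":0},{"travel":[-10,0,0],"roll":0},{"travel":[-13,0,0],"roll":0},{"travel":[-13,0,0],"roll":0},{"travel":[-13,0,0],"roll":0},{"travel":[-13,0,0],"roll":0}]'
python3 - <<'E'
from fit import *
snap("wrist","w14")
def sc(cr):
    h=cv2.cvtColor(cr,cv2.COLOR_BGR2HSV); m=((h[...,1]>75)&(h[...,2]>115)).astype(np.uint8)
    return m
SH["dtop"]=cyl(.064,.04,.04)
b,v2=fit("dtop",[.642,.1977,0],"w14",zoff=.01); sheet([v2],"s14")
print(delta([.435,.098,.15]))
E
```

```text
time_s: 31.55
tool_pos: [0.6412, 0.1977, 0.0371]
orientation: [-2.549, 1.57, 0.477]
contact_force: [0.3, 0.1, 0.7]
width: 0.0624
time_s: 32.05
tool_pos: [0.641, 0.1976, 0.0367]
orientation: [0.5, 1.571, -2.758]
contact_force: [-0.2, 0.6, -0.1]
width: 0.0851
time_s: 32.65
tool_pos: [0.6403, 0.1971, 0.1653]
orientation: [0.526, 1.568, -2.732]
contact_force: [-1.2, -1.0, -0.6]
width: 0.0853
w14 dtop xy mm [642.6 196.4] yaw 178.1 cost 300.4 area 4163
[array([ 1.57, 12.22, 19.24]), 'jaw yaw', np.float64(-96.63)]
```

View pics/w14.png

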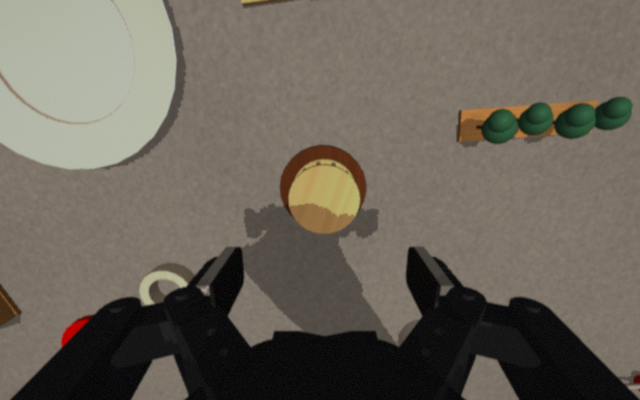

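View pics/s14.png

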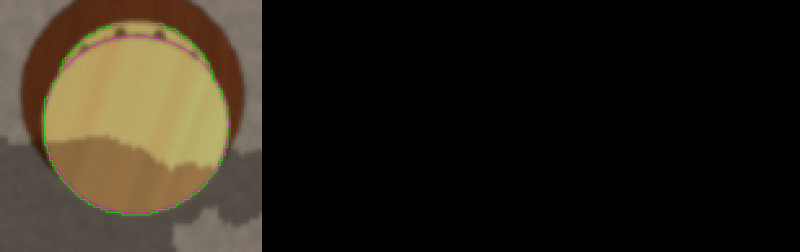

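```bash
python3 -m creep '[{"travel":[0,12.2,19.2],"roll":0},{"travel":[0,12.2,19.2],"roll":0},{"travel":[0,12.2,19.2],"roll":0},{"travel":[0,12.2,19.2],"roll":0},{"travel":[0,12.2,19.2],"roll":0},{"travel":[0,12.2,19.2],"roll":0},{"travel":[4,12.2,19.2],"roll":0},{"travel":[4,12.2,19.2],"roll":0},{"travel":[4,12.2,19.2],"roll":0},{"travel":[4,12.2,19.2],"roll":0}]'
python3 - <<'E'
from fit import *
b,v2=fit("drum",[.642,.1977,0],"w14",zoff=.01)
snap("wrist","w15")
a,v=fit("dome",[.435,.098,0],"w15"); sheet([v,v2],"s15")
print(delta([*a[:2],.023]))
E
```

```text
time_s: 33.7
tool_pos: [0.4369, 0.0991, 0.1273]
orientation: [-1.84, 1.57, 1.186]
contact_force: [0.7, -0.4, 0.0]
width: 0.0853
w14 drum xy mm [641.8 196.5] yaw 3.9 cost 37.1 area 4159
w15 dome xy mm [435.9  99.3] yaw 1.1 cost 172.1 area 3063
[array([10.45, -0.  ,  0.12]), 'jaw yaw', np.float64(-96.62)]
```

View pics/w15.png

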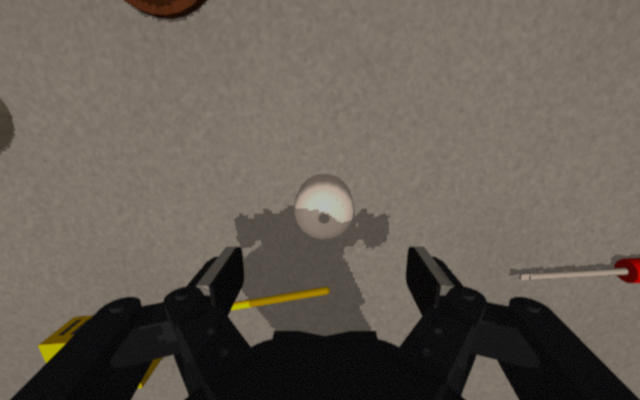

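View pics/s15.png

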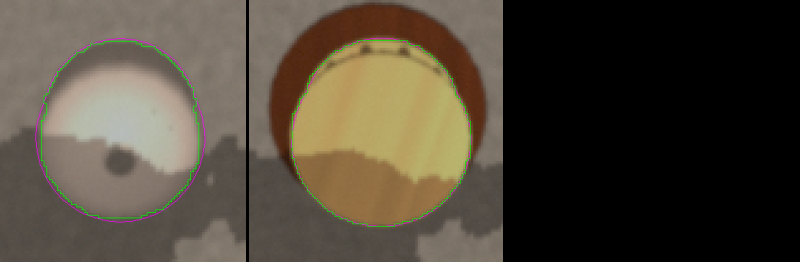

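```bash
python3 -m creep '[{"travel":[3,0,0.12],"roll":0},{"travel":[8,0,0.12],"roll":0},{"travel":[10.3,0,0.12],"roll":0},{"travel":[10.3,0,0.12],"roll":0},{"travel":[10.3,0,0.12],"roll":0},{"travel":[10.3,0,0.12],"roll":0}]'
python3 - <<'E'
from h import *
print(delta([.4359,.0991,.023]))
E
```

```text
time_s: 34.35
tool_pos: [0.4362, 0.0991, 0.0252]
orientation: [-2.794, 1.568, 0.231]
contact_force: [0.1, -0.1, 0.0]
width: 0.0852
[array([0.22, 0.  , 0.03]), 'jaw yaw', np.float64(-96.64)]
```

```bash
python3 -m creep '[{"travel":[0.15,0,0],"roll":0},{"travel":[0.15,0,0],"roll":0},{"travel":[0.15,0,0],"roll":0},{"travel":[0.15,0,0],"roll":0},{"travel":[0.15,0,0],"roll":0},{"travel":[0.15,0,0],"roll":0},{"travel":[0.15,0,0],"roll":0},{"travel":[0.15,0,0],"roll":0}]' 0
python3 - <<'E'
from h import *
print(delta([.4359,.0991,.023]))
E
python3 -m creep '[{"travel":[-5,0,0],"roll":0},{"travel":[-10,0,0],"roll":0},{"travel":[-12,0,0],"roll":0},{"travel":[-12,0,0],"roll":0},{"travel":[-12,0,0],"roll":0},{"travel":[-12,0,0],"roll":0}]'
python3 - <<'E'
from h import *
print(delta([.6420,.197,.15]),r.get_obs()["joint_positions"].round(2))
E
```

```text
time_s: 35.15
tool_pos: [0.4356, 0.0988, 0.0235]
orientation: [-2.964, 1.569, 0.062]
contact_force: [-2.7, 0.0, 14.1]
width: 0.0503
[array([ 0.05, -0.04, -0.02]), 'jaw yaw', np.float64(-96.64)]
time_s: 35.75
tool_pos: [0.4343, 0.0983, 0.1412]
orientation: [0.417, 1.569, -2.84]
contact_force: [-0.4, -0.6, -1.7]
width: 0.0503
[array([ -0.92, -12.2 , -19.49]), 'jaw yaw', np.float64(-96.64)] [ 0.01  0.39 -0.39  2.1   0.23  0.69 -2.22]
```

```bash
python3 -m creep '[{"travel":[0,-12.2,-19.4],"roll":0},{"travel":[0,-12.2,-19.4],"roll":0},{"travel":[0,-12.2,-19.4],"roll":0},{"travel":[0,-12.2,-19.4],"roll":0},{"travel":[0,-12.2,-19.4],"roll":0},{"travel":[0,-12.2,-19.4],"roll":0},{"travel":[3,-12.2,-19.4],"roll":0},{"travel":[5,-12.2,-19.4],"roll":0},{"travel":[5,-12.2,-19.4],"roll":0},{"travel":[5,-12.2,-19.4],"roll":0},{"travel":[5,-12.2,-19.4],"roll":0},{"travel":[5,-12.2,-19.4],"roll":0}]'
python3 - <<'E'
from h import *
print(delta([.6417,.197,.074]))
E
```

```text
time_s: 36.95
tool_pos: [0.6423, 0.1977, 0.0934]
orientation: [-2.699, 1.569, 0.327]
contact_force: [0.5, 1.1, -0.8]
width: 0.05
[array([1.94, 0.08, 0.06]), 'jaw yaw', np.float64(-96.64)]
```

```bash
python3 -m creep '[{"travel":[1,0.07,0.06],"roll":0},{"travel":[1.5,0.07,0.06],"roll":0},{"travel":[1.5,0.07,0.06],"roll":0},{"travel":[1.5,0.07,0.06],"roll":0},{"travel":[1.5,0.07,0.06],"roll":0},{"travel":[1.5,0.07,0.06],"roll":0}]'
python3 - <<'E'
from h import *
print(delta([.6417,.197,.074]))
E
```

```text
time_s: 37.55
tool_pos: [0.6413, 0.197, 0.0774]
orientation: [-2.559, 1.57, 0.467]
contact_force: [-0.5, 0.2, -1.0]
width: 0.05
[array([ 0.34, -0.01, -0.04]), 'jaw yaw', np.float64(-96.64)]
```

```bash
python3 -m creep '[{"travel":[0.2,0,-0.04],"roll":0},{"travel":[0.33,0,-0.04],"roll":0},{"travel":[0.33,0,-0.04],"roll":0},{"travel":[0.33,0,-0.04],"roll":0},{"travel":[0.33,0,-0.04],"roll":0}]'
python3 - <<'E'
from h import *
print(delta([.6417,.197,.074]))
E
```

```text
time_s: 38.05
tool_pos: [0.6416, 0.1968, 0.0739]
orientation: [-0.899, 1.571, 2.127]
contact_force: [-0.2, -0.9, 0.0]
width: 0.0503
[array([-0.01, -0.02, -0.01]), 'jaw yaw', np.float64(-96.63)]
```

```bash
python3 -m creep '[{"travel":[0.03,0,0],"roll":0},{"travel":[0.03,0,0],"roll":0},{"travel":[0.03,0,0],"roll":0},{"travel":[0.03,0,0],"roll":0},{"travel":[0.03,0,0],"roll":0}]' 8.5
python3 -m creep '[{"travel":[-5,0,0],"roll":0},{"travel":[-10,0,0],"roll":0},{"travel":[-15,0,0],"roll":0},{"travel":[-20,0,0],"roll":0},{"travel":[-20,0,0],"roll":0},{"travel":[-20,0,0],"roll":0}]'
python3 - <<'E'
from fit import *
snap("wrist","w16")
snap("scene","c16",(170,180,410,300),3.3)
snap("side","d16",(230,100,430,250),4)
b,v=fit("dome",[.642,.197,0],"w16",zoff=.05); sheet([v],"s16")
E
```

```text
time_s: 38.55
tool_pos: [0.6416, 0.1968, 0.0736]
orientation: [-2.076, 1.571, 0.95]
contact_force: [-0.5, -0.0, -0.8]
width: 0.0851
time_s: 39.15
tool_pos: [0.642, 0.1971, 0.2752]
orientation: [-2.739, 1.568, 0.287]
contact_force: [-0.4, -0.4, -0.4]
width: 0.085
w16 dome xy mm [641.4 195.9] yaw 5.3 cost 116.8 area 1537
```

View pics/w16.png

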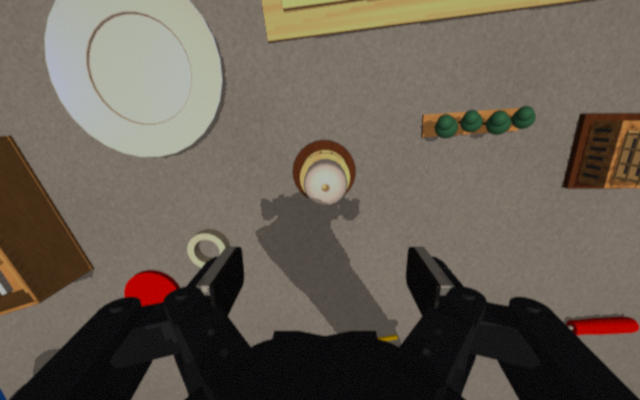

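View pics/c16.png

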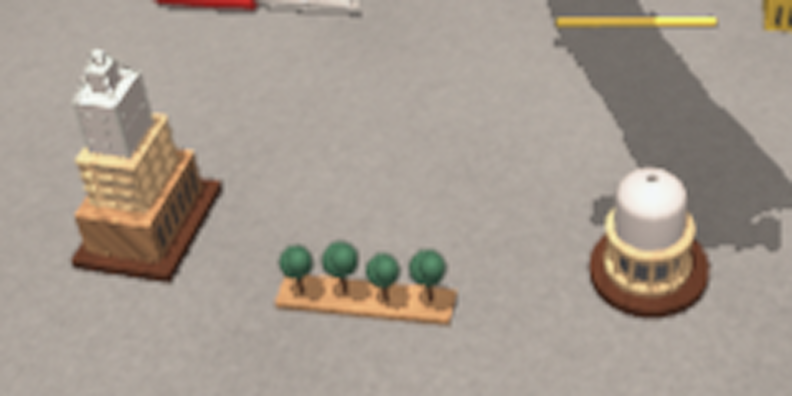

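View pics/d16.png

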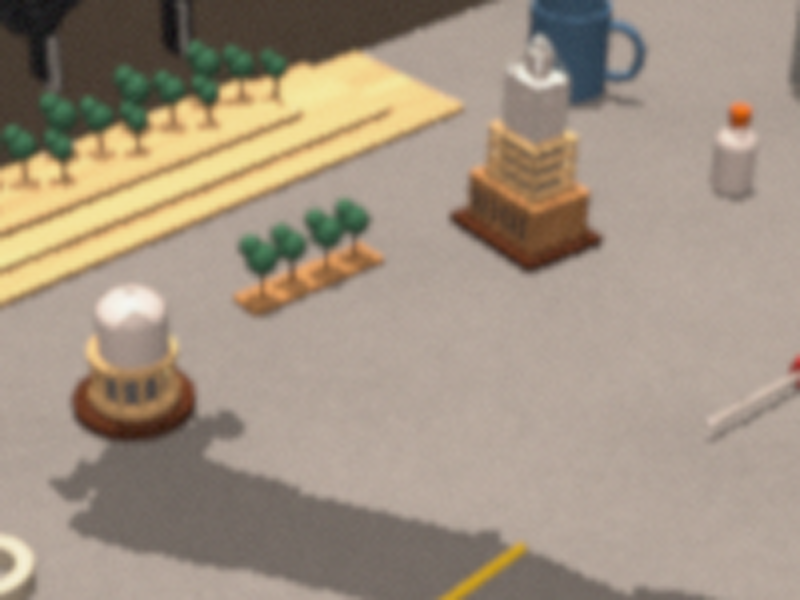

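View pics/s16.png

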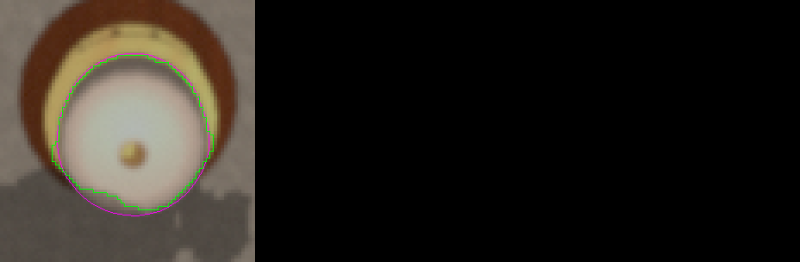

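```bash
python3 - <<'E'
from h import *
im,M=load("w12"); c=im[120:225,285:365]; v=cv2.resize(c,None,fx=5.6,fy=5.6,interpolation=cv2.INTER_CUBIC)
a=np.radians(173.4)
for (w,d,z,cc,z0) in [(.04,.032,.145,(.625,-.1935),0),(.06,.046,.095,(.625,-.1935),0),(.084,.06,.05,(.625,-.1935),0)]:
    P=np.array([[cc[0]+x*np.cos(a)-y*np.sin(a),cc[1]+x*np.sin(a)+y*np.cos(a),z] for x,y in[(w/2,d/2),(-w/2,d/2),(-w/2,-d/2),(w/2,-d/2)]])
    q=((proj(M,P)-[285,120]+.5)*5.6-.5).round().astype(int); cv2.polylines(v,[q],True,(255,0,255),1)
cv2.imwrite("pics/z12.png",v)
E
```

```text
(no output)
```

View pics/z12.png

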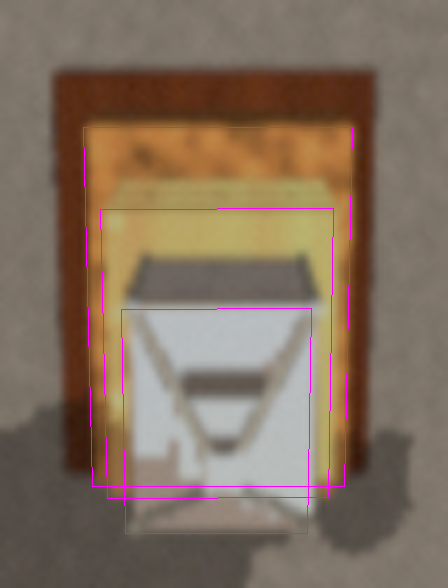

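```bash
python3 - <<'E'
from station import r,order
print(order.job_done(), r.get_obs()["time_s"])
E
```

```text
the job is handed in; nothing more can be done
the job is handed in; nothing more can be done
```

I assembled both buildings and handed the job in at about 39 s of the 144 s allowed.

- **Tower:** the podium, storeys and lantern stand in that order on the rectangular footing. Measured from the pictures, each is within about 1.5 mm of centre, with its long side along the footing's to within about 0.5°.
- **Round building:** the drum stands on the round footing and the dome on the drum. The drum measured about 1.2 mm off the footing's centre, and the dome about 1.9 mm. The dome figure is less certain because shadow cut into its outline.
- **Last pictures:** the scene and side views show both stacks upright. The arm was clear above them with the gripper open. The trees still stand, and I never went near them.
- **Checks that disagreed:** some first automatic outline fits were poor because they mixed up top faces, side faces and shadow. I redid the podium, storeys and drum with corrected masks or shapes, but did not redo the first lantern fit. I measured the lantern from its hand-picked corners instead, and checked its final position only by an overlay on the picture, which was about 1 mm off.

The force readings I saw stayed at or below about 15 N.

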